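Hold a shock absorber at the marked tilt on its swivel stand

TASK

The shock absorber leans on one rest of its swivel stand. Using only the red-sleeved spring lever, and without touching the shock itself, swing it up until its pointer stands at the red marker and keep it there for at least six seconds while the seal is inspected; it is top-heavy and will tip away if not balanced. Then lay it down gently on the opposite rest, let go of the lever and leave the marker, bottles and tools where they are.

Things in the scene. Friction and masses are not known exactly. Their poses are not given: they have to be found in the camera images.
- stand: Fixed swivel stand, dark base plate 260 x 240 x 12 mm, blue pillar, two rubber rests. Origin: centre of the plate's underside, on the table. Pillar and lever are on its -x side, towards the robot; the shock is above the origin. Shock, lever and marker turn about one axis along the stand's x, 170 mm above the origin. White scale arc: radius 145 mm, stand x -45 mm, ticks every 0.1 rad.
- clamp (a joint): Tilt of clamp and shock against the stand, rad: 0 upright, positive with the top leaning to the stand's +y. Free ball bearing (damping 0.002 N m s/rad), soft stops (the rests) at -0.5 and +0.5. Starts lying on the -0.5 rest. Gravity tips it away from 0; with the lever held still it has no stable tilt between the rests.
- shock: Shock absorber with yellow coil spring, 268 mm long, 60 mm thick, held by the clamp. Origin on the swivel axis, z along the shock to its top eye. Nominal 2.5 kg, inertia about the axis 0.0123 kg m2, centre of mass 5.1 mm above the axis: gravity tips it with 0.125 N m x sin(tilt). True mass is 0.8 to 1.3 of this, inertia and tipping moment in proportion. Not to be touched.
- pointer (a point): Point on the shock's top eye, 120 mm from the swivel axis along the shock's z; the thin orange needle above it ends 167 mm from the axis. Its orientation is the shock's.
- lever (a joint): Twist of the lever against the clamp, rad, same sense: lever tilt against the stand = clamp + lever. A torsion spring (0.08 N m/rad, damping 0.003 N m s/rad) between lever and clamp pulls it to 0; range -1.2 to 1.2. The lever moves the shock only through this soft spring. Tilt a balances at lever tilt = a - (tipping moment / stiffness) x sin(a).
- lever_grip (a point): Middle of the red sleeve on the lever: 70 mm long, 20 mm thick, along the stand's x axis, turning freely. 120 mm from the swivel axis at stand x -125 mm; lever upright: stand (-125, 0, 290) mm. Grip it from above, fingers closing across the stand's x. The steel lever arm is at stand x -85 to -75 mm. Orientation: the lever's. Lever with sleeve: 0.28 kg, counterweighted.
- marker (a joint): Tilt of the red marker on the scale, rad, same zero and sense as clamp: the pointer is on the marker when both are equal. Somewhere in -0.2 to 0.2; stiff friction, leave it where it is.
- marker_tip (a point): Centre of the red marker block (16 x 12 x 20 mm), 158 mm from the swivel axis at stand x = -45 mm. Its orientation is the marker's: z points from the swivel axis to the marker.
- sprayer: White pump sprayer with red head, 88 mm wide, 238 mm tall, standing; origin under its centre. Bystander.
- oil: Black oil bottle with yellow label, 70 mm wide, 170 mm tall, standing; origin under its centre. Bystander.
- driver: Screwdriver with orange handle, lying; origin under its middle. Bystander.
- spanner: Steel spanner, lying; origin under its middle. Bystander.

How it is judged:
On the way:
1. The shock's pointer is kept within 0.1 rad of the red marker for 6 s (angle between the z axis of pointer and the z axis of marker_tip, either way round below 0.1 rad), for 6 s.
At the end, for the whole second after the job is handed in: After the hold, the shock lies at rest on the rest opposite to the one it started from (tilt above 0.45 rad, the rest is at 0.5, slower than 0.1 rad/s), the lever let go; marker within 10 mm and bottles and tools within 30 mm of where they started (value of joint clamp above 0.45 rad and velocity of joint clamp between -0.1 and 0.1 rad/s and angular speed of shock below 0.1 rad/s and distance of marker_tip from where it was at the start of the episode below 0.01 m and distance of each of sprayer, oil, driver, spanner from where it was at the start of the episode below 0.03 m); the robot touches nothing.
It fails at once if The shock slams onto a rest (over 0.45 rad/s within 0.05 rad of the stop) ((value of joint clamp above 0.45 rad and velocity of joint clamp above 0.45 rad/s) or (value of joint clamp below -0.45 rad and velocity of joint clamp below -0.45 rad/s)).
It fails at once if The robot touches the shock itself (contact force between shock and the fingers above 1 N or contact force between shock and the arm above 1 N).
It fails at once if The marker is shifted (distance of marker_tip from where it was at the start of the episode above 0.01 m).
It fails at once if A bottle or tool is disturbed (distance of any of sprayer, oil, driver, spanner from where it was at the start of the episode above 0.03 m).
It also fails if it takes over 72 s, if anything falls off the work surface, if the arm or the gripper's body presses on something with over 40 N, if the wrist force passes 120 N, or if a joint passes its speed limit or range.

ROBOT

A 6-joint arm with a two-finger parallel gripper is mounted at the origin on the work surface. World frame = base frame: x ahead of the robot, y to its left, z up, the work surface at z = 0. Lengths are in m, angles in rad, forces in N, time in s.
With the tool pointing down it reaches from about 0.35 to 0.875 m from the base axis. Payload 4.2 kg.
Tool frame: the origin (TCP) lies at the very end of the fingers, on their centre line; the grasp point (between the pads) lies 19 mm behind it; z points along the fingers, y is the line along which they close (so a half turn about z gives the same grasp; the last joint's range is limited). The gripper opens to 85 mm and grips with 20 to 120 N. Pads are 22 mm wide; open, the fingers measure 114 mm over their backs; the gripper's body (76 mm by 85 mm) begins 54 mm behind the grasp point. The pads swing forward as they close: fully open they stand 13 mm farther back than shut.
Start: joints at [-1.074, 0.385, 0.008, 0, -1.194, -0.259], TCP at [0.147, -0.607, 0.203] pointing down, gripper open.
Joint ranges: [-3.14, 3.14], [-1.21, 2.06], [-1.07, 1.41], [-3.16, 2.05], [-2.99, -0.16], [-3.1, 3.1]. Speed limits (rad/s): [2.79, 2.79, 3.14, 3.14, 3.14, 3.14].

INTERFACE

Orientations are given as a rotation vector (axis times angle).
In Python, from plant import env gives the robot as it stands. The module is installed in compiled form; this text tells all that it offers.
- The arm moves only by the tool drive_tool, never from a script. Its argument "targets" is a list of rows, each an object of numbers: "tx", "ty", "tz": the shift along the tool's x, y, z scaled (see below); "wx", "wy", "wz": the turn, a rotation vector about the tool's x, y, z scaled (see below). In form: [{"tx": .., "ty": .., "tz": .., "wx": .., "wy": .., "wz": ..}, ...]. A call has 1 to 12 rows; each row shifts and turns the commanded pose from where the row before left it, along the tool's axes as they then stand; what a row does not reach is not made up. The controller multiplies each number of a shift by 0.02 m and each number of a turn by 0.12 rad. A row lasts 1/10 s, in which the tool goes at most 50 mm and 8.59 degrees, less where a joint would pass 70% of its speed; a pose out of reach is approached as far as the arm can. A call with a number of a shift or a turn outside -1 to 1 is refused whole. A call with a gripper value outside its range is refused whole. "fingers" is the opening, from -1 (shut) to 1 (fully open), set as the call begins (left out, the last holds). The fingers move at their own pace and stop on an object; "grip_force" is the grip in N (left out, the last holds). Time passes only in rows, so rows that do not move let the fingers close. It gives the time, the measured TCP pose, the force, the opening and the grip force at its end, in the units of the state.
- env.get_state(): the state, without advancing time (a new reading comes with each control period).
- env.capture(name): name is "scene" or "top" or "wrist"; returns the picture (400x640x3 uint8, blue, green, red); there is no depth.
- env.camera_model(name): a dict with "intrinsics" (3x3 intrinsics, pixels), "extrinsics" (4x4, takes a point from camera to world coordinates). Camera axes: x right, y down, z forward; pixel columns grow to the right and rows downward; lengths in m; the calibration is good to about 2 mm. A picture is of the moment at which its call begins: read the wrist's pose just before it. camera_model takes no time and is no camera call; for the wrist camera it gives the pose at the moment of the call.
- env.sign_off(): hands the job in; it is judged then, once.
The state is a dict: "time": time; "joint_pos": joint angles; "qvel": joint speeds; "joint_efforts": joint torques, N m; "ee_pos": TCP position; "eef_rot": TCP orientation; "ft_force": force on the tool from outside, world axes, zero at the start; "ft_torque": the same for the moment, N m; "gripper_width": finger opening in m; "grip_force": force on a finger pad.
Only numpy, scipy, OpenCV 4.12 (cv2) and the standard library are available. Lean on these libraries where they do the work, as an engineer would, in place of code of your own. Each camera call takes 0.05 s, during which the arm holds its last target. There are 200 camera calls.

## Working session

There is one attempt and no reset: what is moved stays moved. The work goes in short steps, Python scripts to look and compute and a tool call to move; the robot and the scene stay as the last step left them, time stands still between calls to the robot, and variables do not carry over. Pictures are saved under pics/ and viewed, at most 10 in all, crops included, and the job is handed in when it is done.

Besides the shell and the picture viewer there is one more tool, called as name(argument=value, ...), one argument or row to a line, values as JSON. drive_tool: Moves the arm, as the interface text tells. Its arguments: {"type":"object","properties":{"targets":{"type":"array"},"fingers":{"type":"number"},"grip_force":{"type":"number"}},"required":["targets"]}

```bash
mkdir -p pics; python3 - <<'E'
from plant import env
import cv2,numpy as np
for n in("scene","top"):
    cv2.imwrite(f"pics/{n}0.png",env.capture(n)); m=env.camera_model(n); print(n,np.round(m["intrinsics"],1).tolist(),np.round(m["extrinsics"],3).tolist())
s=env.get_state(); print({k:np.round(v,3).tolist() for k,v in s.items()})
E
```

```text
scene [[426.3, 0.0, 319.4], [0.0, 426.3, 205.8], [0.0, 0.0, 1.0]] [[-0.558, 0.643, -0.524, 1.199], [0.83, 0.422, -0.366, 0.446], [-0.014, -0.64, -0.769, 1.136], [0.0, 0.0, 0.0, 1.0]]
top [[511.1, 0.0, 324.6], [0.0, 511.1, 203.4], [0.0, 0.0, 1.0]] [[0.015, -0.996, 0.085, 0.435], [-1.0, -0.015, -0.005, 0.019], [0.006, -0.085, -0.996, 1.748], [0.0, 0.0, 0.0, 1.0]]
{'time': 0.1, 'joint_pos': [-1.074, 0.386, 0.007, -0.0, -1.194, -0.259], 'qvel': [0.0, -0.001, 0.003, 0.001, 0.001, 0.0], 'joint_efforts': [0.0, -39.332, 18.893, 4.198, -0.003, -0.0], 'ee_pos': [0.147, -0.607, 0.202], 'eef_rot': [0.372, -3.119, -0.003], 'ft_force': [-0.289, 0.151, 0.467], 'ft_torque': [-0.043, 0.053, 0.022], 'grip_force': 0.0, 'gripper_width': 0.085}
```

View pics/scene0.png

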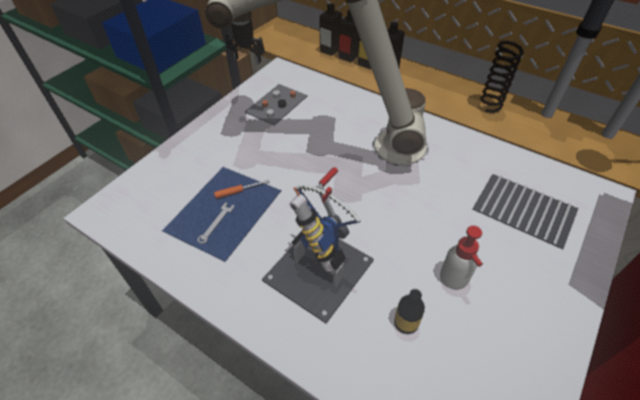

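View pics/top0.png

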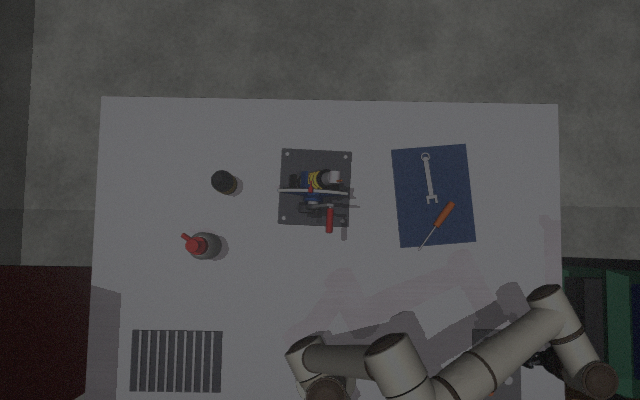

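The scene view shows the shock leaning left, towards the tools. The red sleeve is at about (328,177) and the base plate at (318,272). In the top view the plate is at (315,188) and the sleeve at (330,220). Next I'll enlarge both.

```bash
python3 - <<'E'
import cv2,numpy as np
a=cv2.imread("pics/top0.png")[140:250,270:370]; b=cv2.imread("pics/scene0.png")[160:320,260:380]
a=cv2.resize(a,None,fx=4,fy=4,interpolation=2); b=cv2.resize(b,None,fx=3.3,fy=3.3,interpolation=2)
a=cv2.convertScaleAbs(a,alpha=1.8)
h=max(a.shape[0],b.shape[0]); p=lambda x:cv2.copyMakeBorder(x,0,h-x.shape[0],0,0,0)
c=np.hstack([p(a),p(b)]); print(a.shape,b.shape); cv2.imwrite("pics/crop0.png",c)
E
```

```text
(440, 400, 3) (528, 396, 3)
```

View pics/crop0.png

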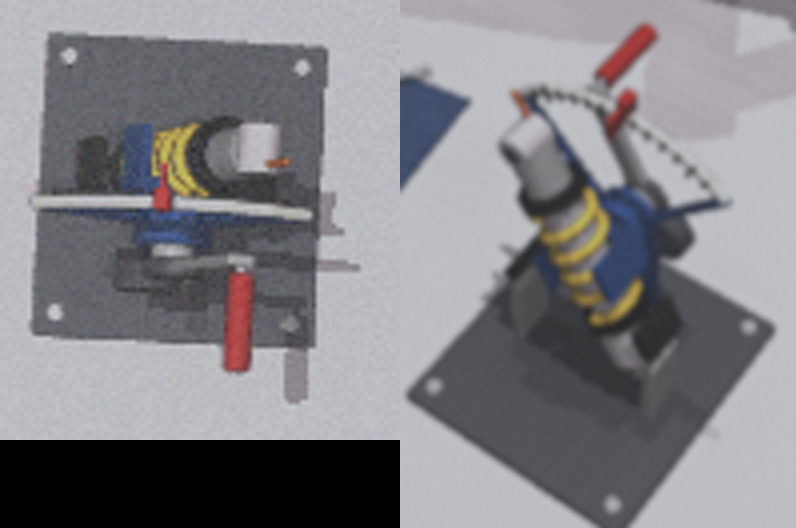

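The crop shows the plate's four corners, the sleeve (crop (238,320) in the top half), the marker block (about (163,195)), and the orange needle leaning to -y. I'll fit the stand pose, marker tilt and lever tilt from these.

```bash
cat > h.py <<'E'
import numpy as np
from plant import env
from scipy.optimize import least_squares
def proj(n,P,M=None):
    m=M or env.camera_model(n);E=m["extrinsics"];K=np.array(m["intrinsics"]);E=np.array(E)
    q=(np.atleast_2d(P)-E[:3,3])@E[:3,:3]@K.T
    return q[:,:2]/q[:,2:]
def st(p,P):
    c,s=np.cos(p[2]),np.sin(p[2]);P=np.atleast_2d(P)
    return np.c_[p[0]+c*P[:,0]-s*P[:,1],p[1]+s*P[:,0]+c*P[:,1],P[:,2]]
def ax(x,r,t): return np.array([x,-r*np.sin(-t),.17+r*np.cos(t)])   # +tilt -> +y
E
python3 - <<'E'
from h import *
T=lambda a:np.array(a)/4+[270,140]
S=lambda a:(np.array(a)-[400,0])/3.3+[260,160]
C=[[.13,.12,.012],[.13,-.12,.012],[-.13,-.12,.012],[-.13,.12,.012]]
ct=T([[48,33],[327,48],[314,347],[32,332]])
# scene: corners right (775,328)= ; left (408,395)
cs=S([[408,395],[775,328]]); Cs=[[.13,-.12,.012],[-.13,.12,.012]]
f=lambda p:np.r_[(proj("top",st(p,C))-ct).ravel(),0.7*(proj("scene",st(p,[C[1],C[3]]))-cs).ravel()]
r=least_squares(f,[.6,0,0]);p=r.x;print(p,np.round(r.fun,1))
def fit(x,rr,t,s):
    for n,q in(("top",T(t)),("scene",S(s))):
        g=least_squares(lambda a:(proj(n,st(p,ax(x,rr,a[0])))-q).ravel(),[0.]);print(n,g.x,np.round(g.fun,1))
print("marker");fit(-.045,.158,[163,199],[625,103])
print("grip");fit(-.125,.12,[238,320],[628,57])
print("needle");fit(0,.167,[284,162],[517,100])
np.save("stand.npy",p)
for a in(-.6,-.5,0,.5):print(a,st(p,ax(-.125,.12,a)))
for b,q in zip(("sprayer","oil"),([197,245],[224,182])):pass
E
```

```text
[ 0.63931745  0.04546588 -0.03435163] [-0.2 -0.3 -0.3 -0.6 -0.5  0.1 -0.5  0.4 -1.5 -0.9  0.1 -1.1]
marker
top [0.02922072] [-0.   0.1]
scene [0.03880996] [ 0.  -0.1]
grip
top [-0.45236561] [-0.   0.3]
scene [-0.401146] [ 0.1 -0.6]
needle
top [-0.49996294] [ 0.6 -4.6]
scene [-0.39974168] [-0.1  0.7]
-0.6 [[ 0.51206409 -0.01795813  0.26904027]]
-0.5 [[ 0.5124153  -0.00773813  0.27530991]]
0 [[0.51439119 0.04975899 0.29      ]]
0.5 [[0.51636709 0.10725612 0.27530991]]
```

drive_tool(
  targets=[
    {"tz": -1},
    {"tz": -1},
    {"tz": -1},
    {"tz": -1,"tx": -1,"ty": 1},
    {"tz": -1,"tx": -1,"ty": 1},
    {"tz": -1,"tx": -1,"ty": 1},
    {"tz": -1,"tx": -1,"ty": 1},
    {"tz": -1,"tx": -1,"ty": 1},
    {"tz": -1,"tx": -1,"ty": 1},
    {"tz": -1,"tx": -1,"ty": 1},
    {"tz": -1,"tx": -1,"ty": 1},
    {"tx": -1,"ty": 1},
  ],
  fingers=1,
  grip_force=30,
)

```text
validation failed for argument at $.ta...
```

drive_tool(
  targets=[
    {"tx": -1,"ty": 1},
    {"tx": -1,"ty": 1},
    {"tx": -1,"ty": 1},
    {"tx": -1,"ty": 1},
    {"tx": -1,"ty": 1},
    {"tx": -1,"ty": 1},
    {"tx": -1,"ty": 1},
    {"tx": -1,"ty": 1},
    {"wz": 1},
    {"wz": 1},
    {"wz": 0.26},
    {},
  ],
)

```text
validation failed for argument at $.ta...
```

```bash
python3 - <<'E'
from h import *
import cv2
from scipy.spatial.transform import Rotation as R
s=env.get_state();print(s["time"],np.round(s["ee_pos"],4),np.round(R.from_rotvec(s["eef_rot"]).as_matrix(),3).tolist())
m=env.camera_model("wrist");print(np.round(m["extrinsics"],3).tolist())
w=env.capture("wrist");cv2.imwrite("pics/w1.png",w)
t=env.capture("top");cv2.imwrite("pics/top1.png",t);c=env.capture("scene");cv2.imwrite("pics/scene1.png",c)
cr=lambda a,y,x:cv2.resize(a[y:y+130,x:x+130],(390,390),interpolation=2)
wr=cv2.resize(w,(480,300));a=np.hstack([cv2.convertScaleAbs(cr(t,120,250),alpha=1.7),cr(c,140,250)])
o=np.zeros((600,780,3),np.uint8);o[:300,:480]=wr;o[300:]=cv2.resize(a,(780,390))[:300];cv2.imwrite("pics/v1.png",o)
E
```

```text
0.1 [ 0.1471 -0.6068  0.2018] [[-0.972, -0.235, -0.001], [-0.235, 0.972, 0.002], [0.0, 0.002, -1.0]]
[[-0.236, 0.932, 0.274, 0.076], [0.972, 0.225, 0.068, -0.624], [0.002, 0.283, -0.959, 0.373], [0.0, 0.0, 0.0, 1.0]]
```

View pics/v1.png

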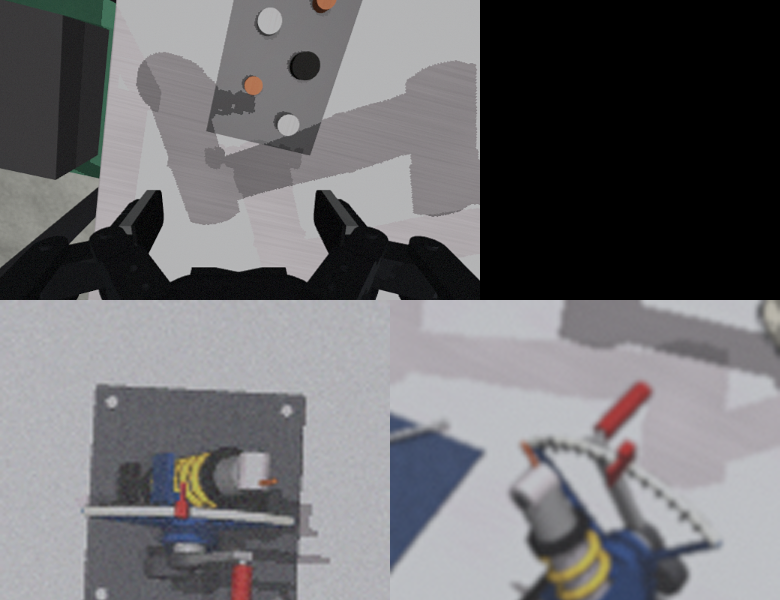

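The wrist camera sits behind the fingers, so the scene and top cameras are better for reading tilt. The rows probably need all six keys, so I'll resend the move that way.

drive_tool(
  targets=[
    {"tx": 0,"ty": 0,"tz": -1,"wx": 0,"wy": 0,"wz": 0},
    {"tx": 0,"ty": 0,"tz": -1,"wx": 0,"wy": 0,"wz": 0},
    {"tx": 0,"ty": 0,"tz": -1,"wx": 0,"wy": 0,"wz": 0},
    {"tx": -1,"ty": 1,"tz": -1,"wx": 0,"wy": 0,"wz": 0},
    {"tx": -1,"ty": 1,"tz": -1,"wx": 0,"wy": 0,"wz": 0},
    {"tx": -1,"ty": 1,"tz": -1,"wx": 0,"wy": 0,"wz": 0},
    {"tx": -1,"ty": 1,"tz": -1,"wx": 0,"wy": 0,"wz": 0},
    {"tx": -1,"ty": 1,"tz": -1,"wx": 0,"wy": 0,"wz": 0},
    {"tx": -1,"ty": 1,"tz": -1,"wx": 0,"wy": 0,"wz": 0},
    {"tx": -1,"ty": 1,"tz": -1,"wx": 0,"wy": 0,"wz": 0},
    {"tx": -1,"ty": 1,"tz": -1,"wx": 0,"wy": 0,"wz": 0},
    {"tx": -1,"ty": 1,"tz": 0,"wx": 0,"wy": 0,"wz": 0},
  ],
  fingers=1,
  grip_force=30,
)

```text
time: 1.45
ee_pos: [0.2806, -0.3898, 0.4259]
eef_rot: [-0.372, 3.116, -0.008]
ft_force: [0.7, 0.1, -0.3]
gripper_width: 0.0856
grip_force: 0.0
```

drive_tool(
  targets=[
    {"tx": -1,"ty": 1,"tz": 0,"wx": 0,"wy": 0,"wz": 0},
    {"tx": -1,"ty": 1,"tz": 0,"wx": 0,"wy": 0,"wz": 0},
    {"tx": -1,"ty": 1,"tz": 0,"wx": 0,"wy": 0,"wz": 0},
    {"tx": -1,"ty": 1,"tz": 0,"wx": 0,"wy": 0,"wz": 0},
    {"tx": -1,"ty": 1,"tz": 0,"wx": 0,"wy": 0,"wz": 0},
    {"tx": -1,"ty": 1,"tz": 0,"wx": 0,"wy": 0,"wz": 0},
    {"tx": -1,"ty": 1,"tz": 0,"wx": 0,"wy": 0,"wz": 0},
    {"tx": -1,"ty": 1,"tz": 0,"wx": 0,"wy": 0,"wz": 0},
    {"tx": -1,"ty": 1,"tz": 0,"wx": 0,"wy": 0,"wz": 0},
    {"tx": -1,"ty": 1,"tz": 0,"wx": 0,"wy": 0,"wz": 0},
    {"tx": -1,"ty": 1,"tz": 0,"wx": 0,"wy": 0,"wz": 0},
    {"tx": -1,"ty": 1,"tz": 0,"wx": 0,"wy": 0,"wz": 0},
  ],
)

```text
time: 2.65
ee_pos: [0.4568, -0.0991, 0.4229]
eef_rot: [-0.373, 3.119, 0.0]
ft_force: [-0.5, -0.6, -0.8]
gripper_width: 0.0854
grip_force: 0.0
```

drive_tool(
  targets=[
    {"tx": -1,"ty": 1,"tz": 0,"wx": 0,"wy": 0,"wz": 0},
    {"tx": -1,"ty": 1,"tz": 0,"wx": 0,"wy": 0,"wz": 0},
    {"tx": -1,"ty": 1,"tz": 0,"wx": 0,"wy": 0,"wz": 0},
    {"tx": -0.5,"ty": 1,"tz": 0,"wx": 0,"wy": 0,"wz": 0},
    {"tx": 0,"ty": 0,"tz": 0,"wx": 0,"wy": 0,"wz": 1},
    {"tx": 0,"ty": 0,"tz": 0,"wx": 0,"wy": 0,"wz": 1},
    {"tx": 0,"ty": 0,"tz": 0,"wx": 0,"wy": 0,"wz": 0.26},
    {"tx": 0,"ty": 0,"tz": 0,"wx": 0,"wy": 0,"wz": 0},
  ],
)

```text
time: 3.45
ee_pos: [0.5056, -0.0059, 0.4227]
eef_rot: [-0.052, -3.141, -0.0]
ft_force: [-0.5, 0.4, 0.3]
gripper_width: 0.0854
grip_force: 0.0
```

```bash
python3 - <<'E'
from h import *
import cv2
from scipy.spatial.transform import Rotation as R
s=env.get_state();print(s["time"],np.round(s["ee_pos"],4),np.round(R.from_rotvec(s["eef_rot"]).as_matrix(),3).tolist())
w=env.capture("wrist");cv2.imwrite("pics/w1.png",w)
m=env.camera_model("wrist");print(np.round(m["intrinsics"],1).tolist(),np.round(m["extrinsics"],3).tolist())
t=env.capture("top");cv2.imwrite("pics/top1.png",t);c=env.capture("scene");cv2.imwrite("pics/scene1.png",c)
o=np.zeros((600,800,3),np.uint8);o[:300,:480]=cv2.resize(w,(480,300))
o[300:,:400]=cv2.convertScaleAbs(cv2.resize(t[130:230,250:383],(400,300),interpolation=2),alpha=1.7)
o[300:,400:]=cv2.resize(c[150:250,250:383],(400,300),interpolation=2);cv2.imwrite("pics/v2.png",o)
E
```

```text
3.45 [ 0.5056 -0.0059  0.4227] [[-0.999, 0.033, -0.0], [0.033, 0.999, 0.0], [0.0, 0.0, -1.0]]
[[341.7, 0.0, 317.7], [0.0, 341.7, 195.7], [0.0, 0.0, 1.0]] [[0.032, 0.959, 0.282, 0.432], [0.999, -0.031, -0.009, -0.003], [-0.0, 0.283, -0.959, 0.594], [0.0, 0.0, 0.0, 1.0]]
```

View pics/v2.png

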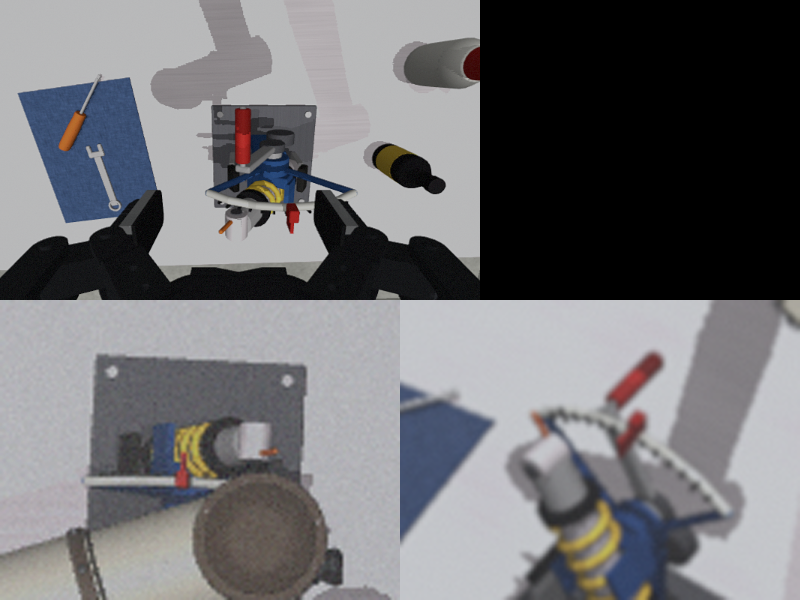

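The view shows the wrist camera seeing the sleeve (about (324,182) in full pixels), the marker (about (389,285)) and the needle (about (300,305)). In the top view the needle stays clear of the flange. Now I'll segment by colour and calibrate the tilt measurement.

```bash
cat >> h.py <<'E'
import cv2
def blobs(im,box,lo,hi,smin=120,vmin=50):
    x0,y0,x1,y1=box;hsv=cv2.cvtColor(im[y0:y1,x0:x1],cv2.COLOR_BGR2HSV).astype(int)
    h=(hsv[...,0]+90)%180-90
    m=((h>=lo)&(h<=hi)&(hsv[...,1]>smin)&(hsv[...,2]>vmin)).astype(np.uint8)
    n,l,s,c=cv2.connectedComponentsWithStats(m,connectivity=8)
    return [(s[i,4],(c[i]+[x0,y0]).round(2).tolist(),(s[i,:4]+[x0,y0,0,0]).tolist()) for i in range(1,n) if s[i,4]>=3]
E
python3 - <<'E'
from h import *
p=np.load("stand.npy")
W=cv2.imread("pics/w1.png");T=cv2.imread("pics/top1.png");T0=cv2.imread("pics/top0.png");S=cv2.imread("pics/scene1.png")
for nm,im,b in(("w",W,(210,130,470,340)),("t",T,(270,140,370,240)),("t0",T0,(270,140,370,240)),("s",S,(255,150,380,250))):
    print(nm,"red",blobs(im,b,-12,5),"\n  orange",blobs(im,b,6,16))
for n in("wrist","top","scene"):
    print(n,"needle mid/tip",np.round(proj(n,st(p,[ax(-.013,.145,-.5),ax(-.013,.167,-.5)])),1).tolist(),"sleeve",np.round(proj(n,st(p,[ax(-.16,.12,-.5),ax(-.125,.12,-.5),ax(-.09,.12,-.5)])),1).tolist(),"mark",np.round(proj(n,st(p,[ax(-.045,.158,0.035)])),1).tolist(), "corners",np.round(proj(n,st(p,[[.13,.12,.012],[.13,-.12,.012],[-.13,-.12,.012],[-.13,.12,.012]])),0).tolist())
# zoom wrist crop colours of needle
hs=cv2.cvtColor(S,cv2.COLOR_BGR2HSV)[182:200,290:304]
for r in hs[::2]:print([tuple(int(v) for v in q) for q in r[::2]])
E
```

```text
w red [(np.int32(1500), [323.31, 181.17], [313, 144, 22, 75]), (np.int32(484), [389.39, 287.18], [381, 271, 19, 40])] 
  orange [(np.int32(119), [300.47, 302.29], [292, 294, 18, 18])]
t red [(np.int32(27), [310.3, 187.04], [309, 181, 4, 12])] 
  orange [(np.int32(6), [338.83, 180.17], [337, 180, 5, 2])]
t0 red [(np.int32(4), [310.5, 181.5], [310, 181, 2, 2]), (np.int32(26), [310.23, 188.23], [308, 184, 5, 9]), (np.int32(136), [329.22, 219.63], [326, 208, 7, 24])] 
  orange [(np.int32(5), [339.0, 180.0], [337, 180, 5, 1])]
s red [(np.int32(82), [327.54, 176.44], [321, 169, 15, 15]), (np.int32(25), [326.92, 192.04], [323, 188, 8, 10])] 
  orange []
wrist needle mid/tip [[303.7, 297.1], [291.6, 308.8]] sleeve [[315.9, 145.5], [315.9, 182.0], [315.9, 216.4]] mark [[387.4, 285.1]] corners [[410.0, 278.0], [284.0, 278.0], [280.0, 141.0], [421.0, 141.0]]
top needle mid/tip [[337.4, 181.2], [341.4, 180.5]] sleeve [[330.6, 232.6], [331.2, 220.5], [331.8, 208.4]] mark [[310.4, 189.8]] corners [[282.0, 148.0], [351.0, 151.0], [348.0, 227.0], [277.0, 223.0]]
scene needle mid/tip [[297.6, 193.9],
[... 418 characters left out ...]
, 189), (105, 3, 183), (90, 3, 168), (90, 2, 151), (105, 4, 137)]
[(115, 8, 202), (120, 3, 190), (8, 80, 160), (8, 48, 138), (90, 4, 114), (105, 6, 81), (105, 5, 111)]
[(115, 8, 202), (113, 10, 201), (7, 29, 157), (7, 122, 134), (124, 42, 90), (111, 61, 83), (111, 11, 168)]
[(111, 9, 202), (107, 9, 202), (113, 5, 192), (6, 71, 154), (3, 60, 128), (111, 78, 85), (109, 34, 128)]
[(110, 8, 203), (110, 8, 202), (111, 9, 203), (3, 17, 166), (7, 96, 146), (133, 13, 141), (112, 38, 122)]
[(107, 9, 202), (114, 7, 194), (126, 7, 183), (138, 8, 159), (170, 17, 175), (126, 6, 198), (113, 11, 191)]
[(126, 8, 163), (132, 9, 146), (135, 10, 157), (135, 8, 187), (120, 8, 200), (115, 8, 203), (130, 8, 199)]
```

```bash
cat >> h.py <<'E'
P0=np.load("stand.npy"); AX=.17
def needle_px(n,th,x=-.013,r=.152): return proj(n,st(P0,ax(x,r,th)))[0]
def orange(im,c,rad):
    x0,y0=int(c[0]-rad),int(c[1]-rad);q=im[y0:y0+2*rad+1,x0:x0+2*rad+1].astype(float);B,G,R=q[...,0],q[...,1],q[...,2]
    w=np.minimum(R-G,1.5*(G-B));w[w<14]=0
    yy,xx=np.mgrid[y0:y0+2*rad+1,x0:x0+2*rad+1]
    w=w*(np.hypot(xx-c[0],yy-c[1])<=rad)
    return (w.sum(),np.array([(w*xx).sum(),(w*yy).sum()])/max(w.sum(),1e-6))
def tilt(n,im,guess,rad=9):
    th=guess
    for k in range(4):
        W,c=orange(im,needle_px(n,th),rad)
        if W<25:return None,W,None
        th=least_squares(lambda a:needle_px(n,a[0])-c,[th]).x[0]
    return th,W,needle_px(n,th)-c
E
python3 - <<'E'
from h import *
for n,f in(("top","top0"),("top","top1"),("scene","scene0"),("scene","scene1"),("wrist","w1")):
    im=cv2.imread(f"pics/{f}.png")
    W,c=orange(im,needle_px(n,-.5),9 if n!="wrist" else 16);print(f,W,np.round(c,2),tilt(n,im,-.5,9 if n!="wrist" else 16))
def f(v):
    r=[]
    for n,q,w in(("top",[338.9,180.1],1),("wrist",[300.5,302.3],.5)):r+=list(w*(needle_px(n,v[0],v[1],v[2])-q))
    return r+[(v[0]+.5)/.02]
g=least_squares(f,[-.5,-.013,.15]);print(g.x,g.fun)
E
```

```text
top0 88.5 [338.9  180.17] (np.float64(-0.5027128713919866), np.float64(88.5), array([-0.10192417,  0.82979729]))
top1 114.0 [339.04 180.13] (np.float64(-0.5056410189862929), np.float64(114.0), array([-0.10906599,  0.88420713]))
scene0 250.5 [296.1  190.89] (np.float64(-0.5111340488278575), np.float64(250.5), array([-0.06990111,  0.91204119]))
scene1 241.5 [296.11 190.81] (np.float64(-0.5110457025230117), np.float64(241.5), array([-0.07651839,  0.99706314]))
w1 7125.0 [300.19 303.05] (np.float64(-0.4935140969944151), np.float64(7125.0), array([ 0.67761792, -2.1118321 ]))
[-0.50161828 -0.01050384  0.15120675] [-0.25476592  0.04988487 -0.12709277  0.05020748 -0.080914  ]
```

drive_tool(
  targets=[
    {"tx": -0.1,"ty": 0.24,"tz": 1,"wx": 0,"wy": 0,"wz": 0},
    {"tx": 0,"ty": 0,"tz": 1,"wx": 0,"wy": 0,"wz": 0},
    {"tx": 0,"ty": 0,"tz": 1,"wx": 0,"wy": 0,"wz": 0},
    {"tx": 0,"ty": 0,"tz": 1,"wx": 0,"wy": 0,"wz": 0},
    {"tx": 0,"ty": 0,"tz": 1,"wx": 0,"wy": 0,"wz": 0},
    {"tx": 0,"ty": 0,"tz": 1,"wx": 0,"wy": 0,"wz": 0},
    {"tx": 0,"ty": 0,"tz": 1,"wx": 0,"wy": 0,"wz": 0},
    {"tx": 0,"ty": 0,"tz": 0.8,"wx": 0,"wy": 0,"wz": 0},
    {"tx": 0,"ty": 0,"tz": 0.4,"wx": 0,"wy": 0,"wz": 0},
    {"tx": 0,"ty": 0,"tz": 0,"wx": 0,"wy": 0,"wz": 0},
  ],
)

```text
time: 4.6
ee_pos: [0.5073, -0.0015, 0.2579]
eef_rot: [-0.052, -3.139, 0.001]
ft_force: [0.4, -0.1, 0.7]
gripper_width: 0.0855
grip_force: 0.0
```

drive_tool(
  targets=[
    {"tx": 0,"ty": 0,"tz": 0,"wx": 0,"wy": 0,"wz": 0},
    {"tx": 0,"ty": 0,"tz": 0,"wx": 0,"wy": 0,"wz": 0},
    {"tx": 0,"ty": 0,"tz": 0,"wx": 0,"wy": 0,"wz": 0},
    {"tx": 0,"ty": 0,"tz": 0,"wx": 0,"wy": 0,"wz": 0},
    {"tx": 0,"ty": 0,"tz": 0,"wx": 0,"wy": 0,"wz": 0},
    {"tx": 0,"ty": 0,"tz": 0,"wx": 0,"wy": 0,"wz": 0},
  ],
  fingers=-1,
  grip_force=30,
)

```text
time: 5.2
ee_pos: [0.5079, -0.0013, 0.2589]
eef_rot: [0.052, 3.141, 0.0]
ft_force: [-0.2, -0.5, 0.3]
gripper_width: -0.0001
grip_force: 0.0
```

```bash
python3 - <<'E'
from h import *
s=env.get_state();print({k:np.round(s[k],4).tolist() for k in("time","ee_pos","ft_force","gripper_width","grip_force")})
w=env.capture("wrist")
t=env.capture("top");c=env.capture("scene")
for k,v in(("w2",w),("top2",t),("scene2",c)):cv2.imwrite(f"pics/{k}.png",v)
for n,im in(("top",t),("scene",c)):print(n,tilt(n,im,-.5))
o=np.zeros((600,800,3),np.uint8);o[:300,:480]=cv2.resize(w,(480,300))
o[300:,:400]=cv2.convertScaleAbs(cv2.resize(t[130:230,250:383],(400,300),interpolation=2),alpha=1.7)
o[300:,400:]=cv2.resize(c[150:250,250:383],(400,300),interpolation=2);cv2.imwrite("pics/v3.png",o)
E
```

```text
{'time': 5.2, 'ee_pos': [0.5079, -0.0013, 0.2589], 'ft_force': [-0.249, -0.492, 0.3175], 'gripper_width': -0.0001, 'grip_force': 0.0}
top (np.float64(-0.524531866269932), np.float64(101.5), array([-0.16231899,  1.28070296]))
scene (np.float64(-0.5110786131724058), np.float64(246.0), array([-0.0757352 ,  0.98734656]))
```

View pics/v3.png

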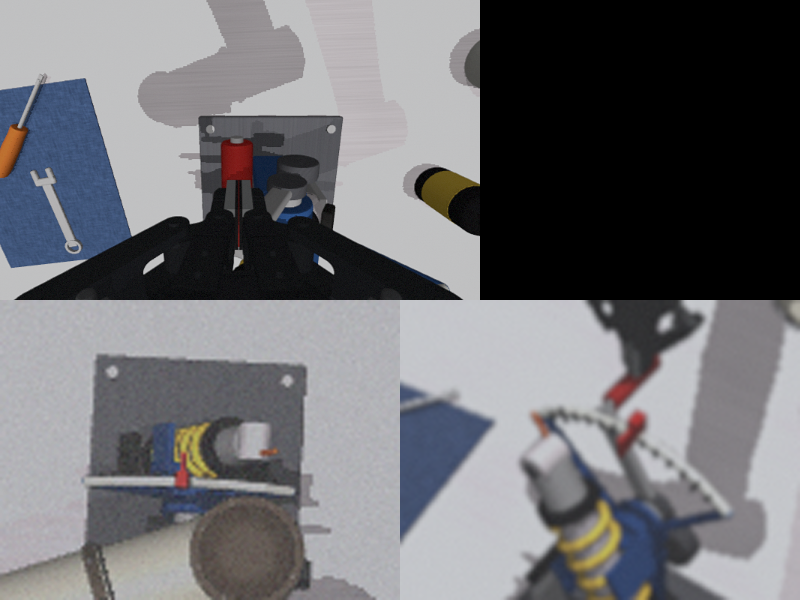

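The gripper shut fully with no force, so it missed the sleeve. The fingers appear to sit above it, at wrist full-frame (316,213). I'll work out the sleeve height from its edges and take a closer look.

```bash
python3 - <<'E'
from h import *
w=cv2.imread("pics/w2.png");w1=cv2.imread("pics/w1.png");c=cv2.imread("pics/scene2.png")
print("w2",blobs(w,(250,150,400,360),-12,5));
hs=cv2.cvtColor(w,cv2.COLOR_BGR2HSV)
for r in(195,205,215,225,235,245):
    x=[i for i in range(270,370) if hs[r,i,1]>120 and (hs[r,i,0]<6 or hs[r,i,0]>168)];print(r,x[:1],x[-1:],len(x))
M=env.camera_model("wrist")
for a in(-.4,-.45,-.5,-.55,-.6,-.7):
    print(a,np.round(proj("wrist",st(P0,[ax(-.16,.12,a),ax(-.13,.12,a),ax(-.16,.12,a)+[0,.01,0],ax(-.16,.12,a)-[0,.01,0]])),0).tolist(),np.round(proj("scene",st(P0,[ax(-.16,.12,a),ax(-.09,.12,a)])),1).tolist())
print("scene",blobs(c,(300,150,360,205),-12,5))
print("tcp",np.round(proj("wrist",[env.get_state()["ee_pos"]]),1),np.round(proj("scene",[env.get_state()["ee_pos"]]),1))
o=np.hstack([cv2.resize(w[160:360,240:400],(480,600),interpolation=2),cv2.resize(c[120:220,290:343],(318,600),interpolation=2)]);cv2.imwrite("pics/v4.png",o)
E
```

```text
w2 [(np.int32(2270), [315.25, 215.93], [295, 185, 42, 93]), (np.int32(109), [317.79, 307.17], [317, 279, 3, 50])]
195 [295] [336] 42
205 [295] [336] 42
215 [295] [336] 42
225 [295] [336] 42
235 [295] [336] 42
245 [295] [336] 12
-0.4 [[327.0, 194.0], [326.0, 254.0], [349.0, 194.0], [305.0, 194.0]] [[336.4, 169.3], [321.8, 184.3]]
-0.45 [[315.0, 192.0], [315.0, 252.0], [337.0, 192.0], [293.0, 192.0]] [[334.8, 169.1], [320.2, 184.0]]
-0.5 [[304.0, 191.0], [304.0, 249.0], [325.0, 191.0], [282.0, 191.0]] [[333.2, 169.0], [318.7, 183.9]]
-0.55 [[293.0, 189.0], [294.0, 247.0], [314.0, 189.0], [272.0, 189.0]] [[331.7, 169.0], [317.2, 183.8]]
-0.6 [[283.0, 187.0], [285.0, 244.0], [304.0, 187.0], [263.0, 187.0]] [[330.2, 169.1], [315.7, 183.9]]
-0.7 [[266.0, 184.0], [268.0, 238.0], [285.0, 184.0], [246.0, 183.0]] [[327.5, 169.5], [313.0, 184.2]]
scene [(np.int32(37), [323.43, 179.89], [320, 177, 8, 7]), (np.int32(29), [326.76, 192.41], [323, 188, 8, 11])]
tcp [[317.1 236.4]] [[328.9 180.3]]
```

View pics/v4.png

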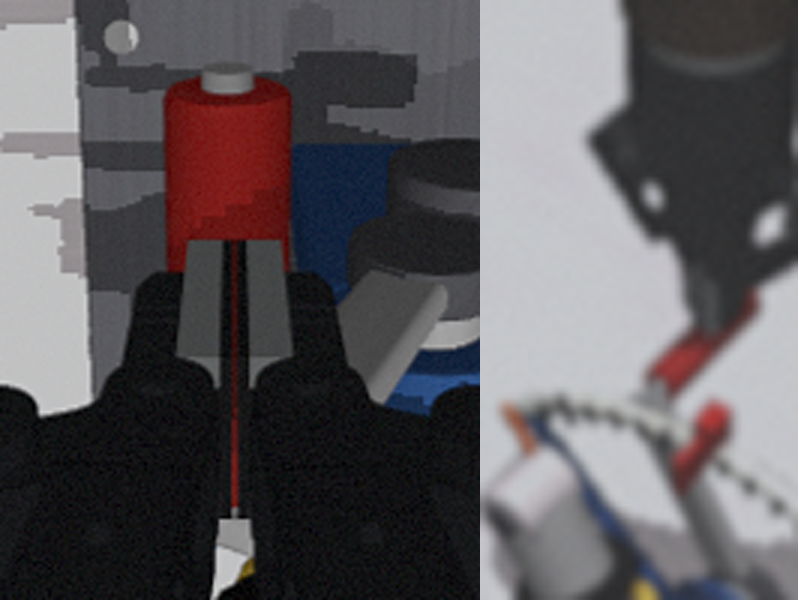

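```bash
python3 - <<'E'
from h import *
for x in(.497,.508,.519):
  for z in(.259,.27,.28,.289,.30):
    print(x,z,np.round(proj("wrist",[[x,-.0013,z]])[0]).tolist(),np.round(proj("scene",[[x,-.0013,z]])[0],1).tolist())
s=env.get_state();print(s["gripper_width"],s["grip_force"],s["joint_pos"],s["ft_force"])
E
```

```text
0.497 0.259 [316.0, 218.0] [331.0, 177.9]
0.497 0.27 [316.0, 225.0] [331.0, 175.2]
0.497 0.28 [316.0, 233.0] [331.0, 172.7]
0.497 0.289 [316.0, 241.0] [331.0, 170.5]
0.497 0.3 [316.0, 252.0] [331.0, 167.7]
0.508 0.259 [317.0, 237.0] [328.8, 180.3]
0.508 0.27 [317.0, 245.0] [328.8, 177.6]
0.508 0.28 [317.0, 254.0] [328.8, 175.1]
0.508 0.289 [317.0, 263.0] [328.9, 172.9]
0.508 0.3 [317.0, 275.0] [328.9, 170.1]
0.519 0.259 [318.0, 255.0] [326.7, 182.7]
0.519 0.27 [318.0, 265.0] [326.7, 180.0]
0.519 0.28 [318.0, 275.0] [326.7, 177.5]
0.519 0.289 [318.0, 284.0] [326.7, 175.3]
0.519 0.3 [318.0, 298.0] [326.7, 172.5]
0.0002000483238456826 0.0 [ 3.17553526e-01  1.46090024e-01 -1.78328734e-01  3.38477230e-05
 -1.24636307e+00 -1.92174849e+00] [ 0.06912025 -0.73856981 -0.69103041]
```

drive_tool(
  targets=[
    {"tx": 0,"ty": 0.3,"tz": 0,"wx": 0,"wy": 0,"wz": 0},
    {"tx": 0,"ty": 0,"tz": 0,"wx": 0,"wy": 0,"wz": 0},
  ],
)

```text
time: 5.55
ee_pos: [0.5081, 0.0052, 0.2588]
eef_rot: [-0.052, -3.141, -0.0]
ft_force: [-0.5, -0.2, 0.6]
gripper_width: -0.0
grip_force: 0.0
```

```bash
python3 - <<'E'
from h import *
s=env.get_state();print(s["ee_pos"],s["ft_force"],s["ft_torque"],s["gripper_width"])
w=env.capture("wrist");cv2.imwrite("pics/w3.png",w)
print(blobs(w,(250,150,400,360),-12,5))
E
```

```text
[0.50809438 0.00521044 0.25878736] [-0.46753338 -0.23554152  0.63414897] [ 0.00665754 -0.045412    0.02098015] -1.3645843516074564e-05
[(np.int32(2427), [300.88, 217.55], [281, 186, 43, 80])]
```

drive_tool(
  targets=[
    {"tx": 0,"ty": -0.3,"tz": -1,"wx": 0,"wy": 0,"wz": 0},
    {"tx": 0,"ty": 0,"tz": -1,"wx": 0,"wy": 0,"wz": 0},
    {"tx": 0,"ty": 0,"tz": 0,"wx": 0,"wy": 0,"wz": 0},
  ],
)

```text
time: 5.9
ee_pos: [0.5094, -0.0012, 0.3017]
eef_rot: [0.052, 3.135, 0.001]
ft_force: [-0.5, 0.8, 0.2]
gripper_width: -0.0
grip_force: 0.0
```

```bash
python3 - <<'E'
from h import *
s=env.get_state();print(s["ee_pos"],s["gripper_width"])
w=env.capture("wrist");cv2.imwrite("pics/w4.png",w)
print(blobs(w,(250,150,400,360),-12,5), np.round(proj("wrist",[s["ee_pos"],s["ee_pos"]-np.r_[.011,0,0]]),1).tolist())
a=cv2.imread("pics/w2.png")
for nm,im in(("w2",a),("w4",w)):
    h=cv2.cvtColor(im,cv2.COLOR_BGR2HSV)
    for c in(307,330):print(nm,c,[(r,h[r,c].tolist()) for r in range(205,262,4)])
E
```

```text
[ 0.50940984 -0.00124025  0.30172894] -1.0413457890028912e-05
[(np.int32(2442), [320.32, 203.51], [304, 165, 34, 86])] [[316.9, 239.4], [316.2, 220.2]]
w2 307 [(205, [1, 195, 124]), (209, [1, 201, 123]), (213, [1, 204, 121]), (217, [2, 209, 122]), (221, [1, 206, 124]), (225, [1, 204, 124]), (229, [1, 205, 123]), (233, [1, 207, 106]), (237, [2, 200, 106]), (241, [90, 18, 70]), (245, [135, 7, 70]), (249, [105, 7, 72]), (253, [135, 8, 68]), (257, [135, 7, 70]), (261, [108, 17, 74])]
w2 330 [(205, [1, 201, 113]), (209, [1, 223, 110]), (213, [0, 195, 114]), (217, [0, 198, 112]), (221, [1, 209, 111]), (225, [1, 202, 96]), (229, [0, 199, 96]), (233, [2, 222, 94]), (237, [3, 209, 95]), (241, [98, 14, 73]), (245, [60, 4, 70]), (249, [120, 11, 71]), (253, [130, 11, 70]), (257, [105, 7, 73]), (261, [100, 11, 70])]
w4 307 [(205, [0, 200, 107]), (209, [179, 202, 110]), (213, [179, 206, 109]), (217, [1, 199, 109]), (221, [1, 206, 109]), (225, [3, 217, 94]), (229, [0, 205, 91]), (233, [0, 211, 93]), (237, [0, 219, 91]), (241, [60, 10, 75]), (245, [105, 7, 74]), (249, [100, 11, 72]), (253, [90, 4, 70]), (257, [60, 4, 70]), (261, [110, 10, 73])]
w4 330 [(205, [0, 216, 118]), (209, [1, 198, 108]), (213, [1, 208, 104]), (217, [1, 218, 102]), (221, [2, 215, 101]), (225, [1, 212, 101]), (229, [0, 190, 102]), (233, [1, 219, 100]), (237, [0, 201, 151]), (241, [100, 21, 73]), (245, [90, 7, 71]), (249, [150, 4, 71]), (253, [90, 3, 73]), (257, [105, 7, 71]), (261, [90, 4, 69])]
```

```bash
python3 - <<'E'
from h import *
s=env.get_state();e=s["ee_pos"]
c=env.capture("scene");cv2.imwrite("pics/scene4.png",c)
for d in(0,.01,.02,.03):print(d,np.round(proj("scene",[e+np.r_[0,0,d],e+np.r_[.011,0,d],e+np.r_[-.011,0,d]]),1).tolist())
w=cv2.imread("pics/w4.png")
o=np.hstack([cv2.resize(c[130:190,290:350],(600,600),interpolation=0),cv2.resize(w[150:390,280:360],(200,600))]);cv2.imwrite("pics/v5.png",o)
E
```

```text
0 [[328.8, 170.2], [326.6, 172.6], [331.0, 167.8]]
0.01 [[328.9, 167.6], [326.6, 170.0], [331.1, 165.2]]
0.02 [[328.9, 165.0], [326.6, 167.4], [331.1, 162.6]]
0.03 [[328.9, 162.4], [326.6, 164.8], [331.1, 160.0]]
```

View pics/v5.png

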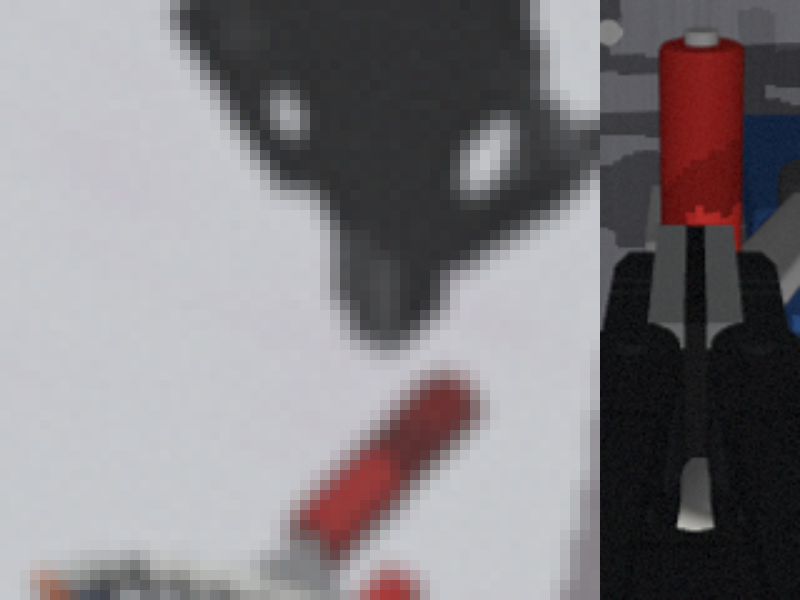

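The finger tips really end about 28 mm above the reported TCP: row 165 in the scene view against 170–172 predicted, and wrist row 240 against 219. So the fingers closed just over the sleeve. I'll reopen, go to TCP z of about 0.232 and close again.

drive_tool(
  targets=[
    {"tx": 0.1,"ty": 0,"tz": 0,"wx": 0,"wy": 0,"wz": 0},
    {"tx": 0,"ty": 0,"tz": 0,"wx": 0,"wy": 0,"wz": 0},
    {"tx": 0,"ty": 0,"tz": 0,"wx": 0,"wy": 0,"wz": 0},
    {"tx": 0,"ty": 0,"tz": 0,"wx": 0,"wy": 0,"wz": 0},
    {"tx": 0,"ty": 0,"tz": 0,"wx": 0,"wy": 0,"wz": 0},
    {"tx": 0,"ty": 0,"tz": 1,"wx": 0,"wy": 0,"wz": 0},
    {"tx": 0,"ty": 0,"tz": 1,"wx": 0,"wy": 0,"wz": 0},
    {"tx": 0,"ty": 0,"tz": 1,"wx": 0,"wy": 0,"wz": 0},
    {"tx": 0,"ty": 0,"tz": 0.4,"wx": 0,"wy": 0,"wz": 0},
    {"tx": 0,"ty": 0,"tz": 0,"wx": 0,"wy": 0,"wz": 0},
  ],
  fingers=1,
)

```text
time: 7.0
ee_pos: [0.5053, -0.0014, 0.2298]
eef_rot: [-0.052, -3.139, 0.001]
ft_force: [-0.7, 0.2, 0.0]
gripper_width: 0.0855
grip_force: 0.0
```

drive_tool(
  targets=[
    {"tx": 0,"ty": 0,"tz": 0,"wx": 0,"wy": 0,"wz": 0},
    {"tx": 0,"ty": 0,"tz": 0,"wx": 0,"wy": 0,"wz": 0},
    {"tx": 0,"ty": 0,"tz": 0,"wx": 0,"wy": 0,"wz": 0},
    {"tx": 0,"ty": 0,"tz": 0,"wx": 0,"wy": 0,"wz": 0},
    {"tx": 0,"ty": 0,"tz": 0,"wx": 0,"wy": 0,"wz": 0},
    {"tx": 0,"ty": 0,"tz": 0,"wx": 0,"wy": 0,"wz": 0},
  ],
  fingers=-1,
  grip_force=30,
)

```text
time: 7.6
ee_pos: [0.5059, -0.0013, 0.2312]
eef_rot: [0.052, 3.141, -0.0]
ft_force: [-0.5, -1.4, 0.5]
gripper_width: 0.0189
grip_force: 29.3
```

```bash
cat > ctl.py <<'E'
# particle filter + receding-horizon plan. usage: ctl.py target rate nrows
import sys,os,json
from h import *
K,DL,DC=.08,.003,.002; ZG=.047
def phi_of(e):
    c,s=np.cos(P0[2]),np.sin(P0[2]);d=np.array(e)-[P0[0],P0[1],0]
    return np.arctan2(-s*d[0]+c*d[1],e[2]+ZG-AX),-s*d[0]+c*d[1],c*d[0]+s*d[1]
def step(th,w,s,b,ph,dph,dt):
    T=s*.125*np.sin(th)+K*(ph+b-th)+DL*(dph-w)-DC*w
    ov=np.where(th>.5,th-.5,np.where(th<-.5,th+.5,0));T=T-np.where(ov!=0,8*ov+.15*w,0)
    w=w+dt*T/(s*.0123);return th+dt*w,w
def prop(X,p0,p1,T,rng):
    n=max(1,int(round(T/.005)));dt=T/n;v=(p1-p0)/T
    for i in range(n):
        X[0],X[1]=step(X[0],X[1],X[2],X[3],p0+v*(i+.5)*dt,v,dt)
        X[1]+=rng.normal(0,.04*np.sqrt(dt),X.shape[1])
    return X
def wt(X,z,sg,rng):
    L=np.log(np.exp(-.5*((X[0]-z)/sg)**2)+.002);w=np.exp(L-L.max());w/=w.sum();N=X.shape[1]
    if 1/(w**2).sum()<N/2:
        X=X[:,np.searchsorted(np.cumsum(w),(np.arange(N)+rng.random())/N).clip(0,N-1)]
        X=X+rng.normal(0,1,X.shape)*np.array([[.001],[.004],[.006],[.002]])
    return X
def plan(m,ph,tgt,rate,n=14):
    sgn=np.sign(tgt-m[0]);ref=lambda t:m[0]+sgn*min(abs(tgt-m[0]),rate*t)
    def sim(d):
        th,w=m[0],m[1];p=ph;r=[];tr=[]
        for i in range(n):
            for j in range(5):th,w=step(th,w,m[2],m[3],p+d[i]*(j+.5)/5,d[i]/.1,.02)
            p+=d[i];tr.append((th,w));r+=[10*(th-ref(.1*(i+1))),1.5*(w-(sgn*rate if abs(ref(.1*(i+1))-tgt)>1e-6 else 0)),.8*d[i],3*max(0,abs(p)-.75)]
        r+=[25*(th-ref(.1*n)),10*w if abs(ref(.1*n)-tgt)<1e-6 else 0]
        return r,tr
    g=least_squares(lambda d:sim(d)[0],np.zeros(n),bounds=(-.15,.15),max_nfev=25)
    return g.x,sim(g.x)[1]
def main():
    tgt,rate,n=float(sys.argv[1]),float(sys.argv[2]),int(sys.argv[3]);rng=np.random.default_rng()
    s=env.get_state();t=s["time"];ph,ys,xs=phi_of(s["ee_pos"]);z=s["ee_pos"][2]
    if os.path.exists("pf.npz"):
        q=np.load("pf.npz");X,tp,pp=q["X"],q["t"],q["p"]
        if t-tp>1e-3:X=prop(X,pp,ph,t-tp,rng)
    else:
        N=3000;X=np.array([rng.normal(-.505,.004,N),np.zeros(N),rng.uniform(.78,1.32,N),rng.normal(0,.03,N)])
    pred=X[0].mean();ms=[]
    for nm in("scene","top"):
        im=env.capture(nm);cv2.imwrite(f"pics/l_{nm}_{t:.2f}.png",im)
        th,W,res=tilt(nm,im,pred,8)
        if th is not None and abs(res).max()<3:
            X=wt(X,th+(.011 if nm=="scene" else .008),.012 if nm=="scene" else .02,rng)
        ms.append((None if th is None else round(th,3),int(W)))
        X=prop(X,ph,ph,.05,rng)
    t+=.1;np.savez("pf.npz",X=X,t=t,p=ph);m=X.mean(1)
    d,tr=plan(m,ph,tgt,rate)
    rows=[];p=ph
    for i in range(n):
        p2=p+d[i];rows.append((round(.12*(np.sin(p2)-(ys/.12 if i==0 else np.sin(p)))/.02,2),round(-((AX+.12*np.cos(p2)-ZG)-(z if i==0 else AX+.12*np.cos(p)-ZG))/.02,2)));p=p2
    print(f"t{t:.2f} phi{ph:.3f} x{xs:.3f} meas{ms} pred{pred:.3f} th{m[0]:.3f} w{m[1]:.3f} s{m[2]:.3f}+-{X[2].std():.3f} b{m[3]:.3f}+-{X[3].std():.3f} F{np.round(s['ft_force'],1).tolist()} gw{s['gripper_width']:.4f}")
    print("rows ty,tz:",rows,"| th:",[round(a[0],2) for a in tr[::2]],"phi end",round(p,2))
if __name__=="__main__":main()
E
python3 ctl.py -0.5 0.3 3
```

```text
t7.70 phi-0.443 x-0.132 meas[(np.float64(-0.512), 244), (np.float64(-0.511), 105)] pred-0.505 th-0.508 w-0.023 s1.053+-0.153 b0.000+-0.030 F[-0.5, -1.4, 0.5] gw0.0189
rows ty,tz: [(np.float64(0.39), np.float64(-0.18)), (np.float64(0.46), np.float64(-0.16)), (np.float64(0.38), np.float64(-0.1))] | th: [np.float64(-0.51), np.float64(-0.51), np.float64(-0.5), np.float64(-0.5), np.float64(-0.5), np.float64(-0.5), np.float64(-0.5)] phi end -0.23
```

The sleeve is gripped (width 18.9 mm, 29 N). Bringing the lever to upright, which is below the lift-off threshold.

drive_tool(
  targets=[
    {"tx": 0,"ty": 0.49,"tz": -0.21,"wx": 0,"wy": 0,"wz": 0},
    {"tx": 0,"ty": 0.5,"tz": -0.16,"wx": 0,"wy": 0,"wz": 0},
    {"tx": 0,"ty": 0.52,"tz": -0.12,"wx": 0,"wy": 0,"wz": 0},
    {"tx": 0,"ty": 0.52,"tz": -0.07,"wx": 0,"wy": 0,"wz": 0},
    {"tx": 0,"ty": 0.53,"tz": -0.02,"wx": 0,"wy": 0,"wz": 0},
  ],
)

```text
time: 8.2
ee_pos: [0.5075, 0.0511, 0.2434]
eef_rot: [0.051, 3.141, 0.0]
ft_force: [-2.4, -0.4, 5.8]
gripper_width: 0.0188
grip_force: 29.8
```

```bash
python3 ctl.py 0.035 0.35 3
```

```text
t8.30 phi0.009 x-0.132 meas[(np.float64(-0.51), 258), (np.float64(-0.505), 117)] pred-0.503 th-0.503 w-0.006 s1.053+-0.153 b0.000+-0.030 F[-2.4, -0.4, 5.8] gw0.0188
rows ty,tz: [(np.float64(0.9), np.float64(0.09)), (np.float64(0.87), np.float64(0.21)), (np.float64(0.83), np.float64(0.34))] | th: [np.float64(-0.5), np.float64(-0.49), np.float64(-0.43), np.float64(-0.31), np.float64(-0.2), np.float64(-0.12), np.float64(-0.05)] phi end 0.46
```

drive_tool(
  targets=[
    {"tx": 0,"ty": 0.57,"tz": 0.0,"wx": 0,"wy": 0,"wz": 0},
    {"tx": 0,"ty": 0.57,"tz": 0.09,"wx": 0,"wy": 0,"wz": 0},
  ],
)

```text
time: 8.5
ee_pos: [0.5083, 0.0741, 0.2413]
eef_rot: [0.052, 3.14, 0.001]
ft_force: [-2.6, 0.7, 6.0]
gripper_width: 0.019
grip_force: 29.8
```

```bash
python3 ctl.py 0.035 0.35 3
```

```text
t8.60 phi0.201 x-0.132 meas[(np.float64(-0.511), 237), (np.float64(-0.527), 106)] pred-0.500 th-0.498 w0.024 s1.053+-0.153 b0.000+-0.030 F[-2.6, 0.7, 6.0] gw0.0190
rows ty,tz: [(np.float64(0.86), np.float64(0.28)), (np.float64(0.82), np.float64(0.37)), (np.float64(0.63), np.float64(0.4))] | th: [np.float64(-0.49), np.float64(-0.45), np.float64(-0.36), np.float64(-0.26), np.float64(-0.18), np.float64(-0.11), np.float64(-0.04)] phi end 0.63
```

drive_tool(
  targets=[
    {"tx": 0,"ty": 0.57,"tz": 0.12,"wx": 0,"wy": 0,"wz": 0},
    {"tx": 0,"ty": 0,"tz": 0,"wx": 0,"wy": 0,"wz": 0},
    {"tx": 0,"ty": 0,"tz": 0,"wx": 0,"wy": 0,"wz": 0},
  ],
)

```text
time: 8.9
ee_pos: [0.5087, 0.0858, 0.2385]
eef_rot: [0.05, 3.141, 0.002]
ft_force: [-3.1, 1.1, 5.7]
gripper_width: 0.0192
grip_force: 29.9
```

```bash
python3 ctl.py 0.035 0.35 3
```

```text
t9.00 phi0.301 x-0.132 meas[(np.float64(-0.436), 214), (np.float64(-0.403), 70)] pred-0.477 th-0.385 w0.470 s0.867+-0.055 b0.005+-0.028 F[-3.1, 1.1, 5.7] gw0.0192
rows ty,tz: [(np.float64(0.13), np.float64(0.09)), (np.float64(0.15), np.float64(0.05)), (np.float64(0.15), np.float64(0.06))] | th: [np.float64(-0.33), np.float64(-0.17), np.float64(0.07), np.float64(0.42), np.float64(0.46), np.float64(0.35), np.float64(0.35)] phi end 0.38
```

The shock is lifting, with a mass factor of about 0.87. The planner got stuck on the stop model, so I'll fix that and re-plan from the same state.

```bash
python3 - <<'E'
t=open("ctl.py").read()
t=t.replace("def step(th,w,s,b,ph,dph,dt):","def step(th,w,s,b,ph,dph,dt,stop=True):").replace("    ov=np.where","    if stop:\n     ov=np.where")
t=t.replace("d[i]/.1,.02)","d[i]/.1,.02,False)").replace("max_nfev=25","max_nfev=200")
t=t.replace("    d,tr=plan","    if len(sys.argv)>4:print('spread',np.percentile(X,[5,95],axis=1).round(3).tolist())\n    d,tr=plan")
open("ctl.py","w").write(t)
E
python3 - <<'E'
from ctl import *
q=np.load("pf.npz");m=q["X"].mean(1);ph=float(q["p"]);print(m,ph)
for tgt,rate in((.035,.35),(.035,.5)):
    d,tr=plan(m,ph,tgt,rate);print(np.round(d,3),np.round(np.cumsum(d)+ph,2),[round(a[0],2) for a in tr],[round(a[1],2) for a in tr])
E
```

```text
[-0.38538505  0.46980431  0.86667759  0.00493379] 0.3008863473196381
[-0.15  -0.15  -0.053  0.128  0.055 -0.012 -0.029 -0.022 -0.015 -0.023
 -0.059 -0.108 -0.075  0.123] [ 0.15  0.   -0.05  0.08  0.13  0.12  0.09  0.07  0.05  0.03 -0.03 -0.14
 -0.21 -0.09] [np.float64(-0.34), np.float64(-0.29), np.float64(-0.26), np.float64(-0.23), np.float64(-0.2), np.float64(-0.17), np.float64(-0.14), np.float64(-0.11), np.float64(-0.07), np.float64(-0.04), np.float64(-0.0), np.float64(0.02), np.float64(0.04), np.float64(0.04)] [np.float64(0.49), np.float64(0.41), np.float64(0.29), np.float64(0.26), np.float64(0.29), np.float64(0.32), np.float64(0.34), np.float64(0.35), np.float64(0.35), np.float64(0.35), np.float64(0.31), np.float64(0.21), np.float64(0.06), np.float64(-0.0)]
[-0.126 -0.053 -0.015 -0.004 -0.004 -0.022 -0.084 -0.15  -0.15   0.147
  0.118  0.038 -0.002 -0.009] [ 0.18  0.12  0.11  0.1   0.1   0.08 -0.01 -0.16 -0.31 -0.16 -0.04 -0.01
 -0.01 -0.02] [np.float64(-0.34), np.float64(-0.29), np.float64(-0.24), np.float64(-0.19), np.float64(-0.13), np.float64(-0.08), np.float64(-0.03), np.float64(0.01), np.float64(0.03), np.float64(0.04), np.float64(0.04), np.float64(0.04), np.float64(0.03), np.float64(0.03)] [np.float64(0.5), np.float64(0.5), np.float64(0.5), np.float64(0.5), np.float64(0.51), np.float64(0.52), np.float64(0.48), np.float64(0.36), np.float64(0.14), np.float64(0.01), np.float64(-0.02), np.float64(-0.01), np.float64(-0.0), np.float64(0.0)]
```

drive_tool(
  targets=[
    {"tx": 0,"ty": -0.79,"tz": -0.17,"wx": 0,"wy": 0,"wz": 0},
    {"tx": 0,"ty": -0.63,"tz": -0.05,"wx": 0,"wy": 0,"wz": 0},
  ],
)

```text
time: 9.2
ee_pos: [0.5077, 0.0566, 0.2433]
eef_rot: [0.05, 3.141, 0.001]
ft_force: [-2.0, -0.1, 6.2]
gripper_width: 0.0193
grip_force: 29.8
```

```bash
python3 ctl.py 0.035 0.35 3 v
```

```text
spread [[-0.228, 0.432, 0.796, -0.034], [-0.182, 0.576, 0.913, 0.054]]
t9.30 phi0.055 x-0.132 meas[(np.float64(-0.264), 78), (np.float64(-0.21), 68)] pred-0.286 th-0.204 w0.507 s0.850+-0.035 b0.007+-0.026 F[-2.0, -0.1, 6.2] gw0.0193
rows ty,tz: [(np.float64(-0.9), np.float64(0.04)), (np.float64(0.5), np.float64(-0.03)), (np.float64(0.46), np.float64(0.01))] | th: [np.float64(-0.16), np.float64(-0.09), np.float64(-0.02), np.float64(0.03), np.float64(0.03), np.float64(0.03), np.float64(0.03)] phi end 0.06
```

drive_tool(
  targets=[
    {"tx": 0,"ty": -0.9,"tz": 0.04,"wx": 0,"wy": 0,"wz": 0},
    {"tx": 0,"ty": 0.3,"tz": -0.02,"wx": 0,"wy": 0,"wz": 0},
  ],
)

```text
time: 9.5
ee_pos: [0.5072, 0.043, 0.243]
eef_rot: [0.054, 3.141, -0.001]
ft_force: [-3.1, -0.5, 8.4]
gripper_width: 0.019
grip_force: 30.0
```

```bash
python3 ctl.py 0.035 0.35 3 v
```

```text
spread [[-0.081, 0.246, 0.804, -0.019], [-0.035, 0.456, 0.918, 0.061]]
t9.60 phi-0.058 x-0.132 meas[(np.float64(-0.1), 88), (np.float64(-0.063), 81)] pred-0.116 th-0.058 w0.346 s0.858+-0.035 b0.017+-0.024 F[-3.1, -0.5, 8.4] gw0.0190
rows ty,tz: [(np.float64(0.54), np.float64(0.0)), (np.float64(-0.73), np.float64(0.02)), (np.float64(-0.84), np.float64(0.14))] | th: [np.float64(-0.02), np.float64(0.03), np.float64(0.03), np.float64(0.03), np.float64(0.03), np.float64(0.03), np.float64(0.03)] phi end -0.23
```

drive_tool(
  targets=[
    {"tx": 0,"ty": -0.4,"tz": 0.03,"wx": 0,"wy": 0,"wz": 0},
    {"tx": 0,"ty": 0,"tz": 0,"wx": 0,"wy": 0,"wz": 0},
  ],
)

```text
time: 9.8
ee_pos: [0.507, 0.0359, 0.2422]
eef_rot: [0.052, 3.141, -0.001]
ft_force: [-2.8, -0.1, 5.8]
gripper_width: 0.0186
grip_force: 29.9
```

```bash
sed -i 's/,\.8\*d\[i\],/,1.5*d[i],/; s/1\.5\*(w-(sgn/1.0*(w-(sgn/' ctl.py; python3 ctl.py 0.035 0.2 3 v
```

```text
spread [[-0.036, -0.065, 0.802, -0.018], [0.014, 0.143, 0.89, 0.034]]
t9.90 phi-0.118 x-0.132 meas[(np.float64(-0.033), 106), (np.float64(-0.017), 58)] pred-0.005 th-0.011 w0.034 s0.844+-0.027 b0.006+-0.015 F[-2.8, -0.1, 5.8] gw0.0186
rows ty,tz: [(np.float64(0.9), np.float64(-0.03)), (np.float64(0.39), np.float64(0.03)), (np.float64(-0.51), np.float64(-0.03))] | th: [np.float64(-0.01), np.float64(0.01), np.float64(0.03), np.float64(0.04), np.float64(0.04), np.float64(0.03), np.float64(0.03)] phi end 0.01
```

drive_tool(
  targets=[
    {"tx": 0,"ty": 0.9,"tz": -0.03,"wx": 0,"wy": 0,"wz": 0},
    {"tx": 0,"ty": 0.2,"tz": 0.02,"wx": 0,"wy": 0,"wz": 0},
  ],
)

```text
time: 10.1
ee_pos: [0.5077, 0.0593, 0.243]
eef_rot: [0.05, 3.141, 0.0]
ft_force: [-4.5, 0.4, 10.3]
gripper_width: 0.0188
grip_force: 30.2
```

```bash
python3 ctl.py 0.035 0.2 3 v
```

```text
spread [[-0.056, -0.043, 0.792, -0.022], [-0.008, 0.12, 0.867, 0.013]]
t10.20 phi0.077 x-0.132 meas[(np.float64(-0.051), 63), (np.float64(-0.045), 80)] pred-0.007 th-0.032 w0.037 s0.829+-0.022 b-0.004+-0.011 F[-4.5, 0.4, 10.3] gw0.0188
rows ty,tz: [(np.float64(0.49), np.float64(0.07)), (np.float64(-0.45), np.float64(-0.05)), (np.float64(-0.64), np.float64(-0.02))] | th: [np.float64(-0.02), np.float64(0.01), np.float64(0.04), np.float64(0.04), np.float64(0.03), np.float64(0.03), np.float64(0.03)] phi end -0.02
```

drive_tool(
  targets=[
    {"tx": 0,"ty": 0.3,"tz": 0.0,"wx": 0,"wy": 0,"wz": 0},
    {"tx": 0,"ty": -0.4,"tz": -0.08,"wx": 0,"wy": 0,"wz": 0},
  ],
)

```text
time: 10.4
ee_pos: [0.5079, 0.0577, 0.2436]
eef_rot: [0.049, 3.141, 0.001]
ft_force: [0.2, -0.0, 1.3]
gripper_width: 0.0191
grip_force: 29.5
```

```bash
sed -i 's/ZG=.047/ZG=.046/' ctl.py; python3 ctl.py 0.035 0.2 3 v
```

```text
spread [[-0.054, 0.024, 0.785, -0.025], [-0.009, 0.165, 0.852, 0.003]]
t10.50 phi0.064 x-0.132 meas[(np.float64(-0.055), 100), (np.float64(-0.035), 52)] pred-0.016 th-0.032 w0.092 s0.818+-0.020 b-0.011+-0.008 F[0.2, -0.0, 1.3] gw0.0191
rows ty,tz: [(np.float64(0.32), np.float64(0.02)), (np.float64(-0.36), np.float64(-0.03)), (np.float64(-0.5), np.float64(-0.01))] | th: [np.float64(-0.02), np.float64(0.02), np.float64(0.04), np.float64(0.04), np.float64(0.03), np.float64(0.03), np.float64(0.03)] phi end -0.03
```

```bash
ls pics/l_* | tail -2; python3 - <<'E'
from h import *
c=cv2.imread("pics/l_scene_10.40.png");t=cv2.imread("pics/l_top_10.40.png")
for n,im in(("scene",c),("top",t)):
    for th in(-.035,0.035):print(n,th,np.round(needle_px(n,th),1).tolist(),np.round(orange(im,needle_px(n,th),8),1)if 0 else orange(im,needle_px(n,th),8))
o=np.hstack([cv2.resize(c[175:225,300:340],(400,500),interpolation=0),cv2.convertScaleAbs(cv2.resize(t[160:210,290:330],(400,500),interpolation=0),alpha=1.7)])
cv2.imwrite("pics/v6.png",o)
E
```

```text
pics/l_top_9.50.png
pics/l_top_9.80.png
scene -0.035 [317.2, 198.5] (np.float64(100.5), array([317.        , 196.41791045]))
scene 0.035 [320.6, 200.4] (np.float64(100.5), array([317.        , 196.41791045]))
top -0.035 [314.9, 178.9] (np.float64(52.5), array([315.        , 177.48571429]))
top 0.035 [311.1, 178.8] (np.float64(52.5), array([315.        , 177.48571429]))
```

View pics/v6.png

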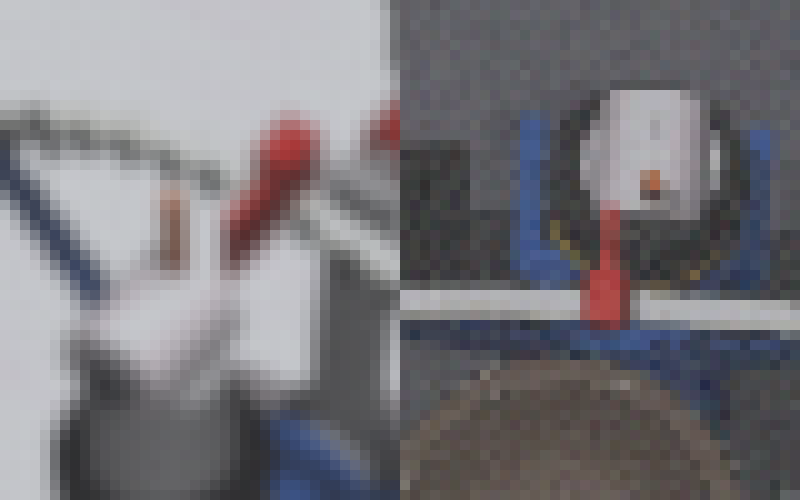

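In the crops the needle is at scene (317,197) and top (315,178), with the marker at top (310.5,190). The readings hold: the shock is about 0.07 rad short of the marker.

drive_tool(
  targets=[
    {"tx": 0,"ty": 0.3,"tz": 0.02,"wx": 0,"wy": 0,"wz": 0},
    {"tx": 0,"ty": -0.3,"tz": -0.03,"wx": 0,"wy": 0,"wz": 0},
  ],
)

```text
time: 10.7
ee_pos: [0.5078, 0.0569, 0.2435]
eef_rot: [-0.051, -3.141, -0.0]
ft_force: [-1.7, 1.3, 3.1]
gripper_width: 0.0188
grip_force: 29.7
```

```bash
python3 ctl.py 0.035 0.2 3 v
```

```text
spread [[-0.035, 0.076, 0.785, -0.025], [0.056, 0.289, 0.852, 0.003]]
t10.80 phi0.058 x-0.132 meas[(np.float64(-0.015), 51), (np.float64(0.012), 85)] pred-0.007 th0.009 w0.177 s0.818+-0.020 b-0.011+-0.008 F[-1.7, 1.3, 3.1] gw0.0188
rows ty,tz: [(np.float64(-0.61), np.float64(-0.02)), (np.float64(-0.24), np.float64(0.01)), (np.float64(0.13), np.float64(-0.01))] | th: [np.float64(0.03), np.float64(0.04), np.float64(0.04), np.float64(0.03), np.float64(0.03), np.float64(0.03), np.float64(0.04)] phi end -0.06
```

drive_tool(
  targets=[
    {"tx": 0,"ty": -0.7,"tz": -0.01,"wx": 0,"wy": 0,"wz": 0},
    {"tx": 0,"ty": -0.3,"tz": 0.02,"wx": 0,"wy": 0,"wz": 0},
  ],
)

```text
time: 11.0
ee_pos: [0.5071, 0.0352, 0.2426]
eef_rot: [-0.053, -3.141, -0.0]
ft_force: [1.5, 0.2, -0.9]
gripper_width: 0.0189
grip_force: 29.4
```

```bash
sed -i 's/    if 1\/(w\*\*2).sum()<N\/2:/    if True:/; s/\[\.001\],\[\.004\],\[\.006\],\[\.002\]/[.001],[.003],[.003],[.001]/' ctl.py; python3 ctl.py 0.035 0.2 3 v
```

```text
spread [[0.029, -0.084, 0.79, -0.019], [0.07, 0.04, 0.851, 0.001]]
t11.10 phi-0.124 x-0.132 meas[(np.float64(0.032), 142), (np.float64(0.057), 52)] pred0.036 th0.050 w-0.022 s0.820+-0.019 b-0.009+-0.006 F[1.5, 0.2, -0.9] gw0.0189
rows ty,tz: [(np.float64(0.49), np.float64(-0.07)), (np.float64(0.31), np.float64(-0.0)), (np.float64(0.1), np.float64(0.0))] | th: [np.float64(0.04), np.float64(0.04), np.float64(0.03), np.float64(0.03), np.float64(0.04), np.float64(0.04), np.float64(0.03)] phi end 0.03
```

drive_tool(
  targets=[
    {"tx": 0,"ty": 0.5,"tz": -0.05,"wx": 0,"wy": 0,"wz": 0},
    {"tx": 0,"ty": 0.25,"tz": 0,"wx": 0,"wy": 0,"wz": 0},
  ],
)

```text
time: 11.3
ee_pos: [0.5077, 0.0516, 0.2439]
eef_rot: [-0.053, -3.141, -0.0]
ft_force: [1.3, 0.7, -2.2]
gripper_width: 0.0189
grip_force: 29.4
```

```bash
python3 ctl.py 0.035 0.2 4 v
```

```text
spread [[0.003, -0.127, 0.787, -0.019], [0.041, -0.006, 0.848, -0.001]]
t11.40 phi0.013 x-0.132 meas[(np.float64(0.013), 190), (np.float64(0.02), 58)] pred0.038 th0.022 w-0.067 s0.817+-0.019 b-0.011+-0.005 F[1.3, 0.7, -2.2] gw0.0189
rows ty,tz: [(np.float64(0.5), np.float64(0.02)), (np.float64(-0.21), np.float64(-0.02)), (np.float64(-0.3), np.float64(-0.01)), (np.float64(-0.17), np.float64(0.0))] | th: [np.float64(0.02), np.float64(0.03), np.float64(0.03), np.float64(0.04), np.float64(0.04), np.float64(0.03), np.float64(0.03)] phi end -0.02
```

drive_tool(
  targets=[
    {"tx": 0,"ty": 0.45,"tz": 0.02,"wx": 0,"wy": 0,"wz": 0},
    {"tx": 0,"ty": -0.2,"tz": -0.02,"wx": 0,"wy": 0,"wz": 0},
    {"tx": 0,"ty": -0.25,"tz": 0,"wx": 0,"wy": 0,"wz": 0},
  ],
)

```text
time: 11.7
ee_pos: [0.5077, 0.0511, 0.244]
eef_rot: [-0.051, -3.141, -0.0]
ft_force: [3.5, -0.9, -4.7]
gripper_width: 0.0189
grip_force: 29.4
```

```bash
python3 ctl.py 0.035 0.2 4 v
```

```text
spread [[-0.023, -0.104, 0.788, -0.018], [0.034, 0.029, 0.849, -0.002]]
t11.80 phi0.009 x-0.132 meas[(np.float64(-0.031), 31), (np.float64(0.001), 52)] pred0.005 th0.005 w-0.039 s0.818+-0.019 b-0.010+-0.005 F[3.5, -0.9, -4.7] gw0.0189
rows ty,tz: [(np.float64(0.76), np.float64(0.05)), (np.float64(-0.41), np.float64(-0.04)), (np.float64(-0.44), np.float64(-0.01)), (np.float64(-0.2), np.float64(0.0))] | th: [np.float64(0.01), np.float64(0.02), np.float64(0.04), np.float64(0.04), np.float64(0.03), np.float64(0.03), np.float64(0.03)] phi end -0.04
```

drive_tool(
  targets=[
    {"tx": 0,"ty": 0.75,"tz": 0.05,"wx": 0,"wy": 0,"wz": 0},
    {"tx": 0,"ty": -0.4,"tz": -0.04,"wx": 0,"wy": 0,"wz": 0},
  ],
)

```text
time: 12.0
ee_pos: [0.508, 0.0589, 0.2439]
eef_rot: [-0.05, -3.141, -0.0]
ft_force: [5.7, -0.5, -6.6]
gripper_width: 0.0188
grip_force: 29.5
```

```bash
sed -i 's/\.012 if nm=="scene" else \.02,rng/(.014 if W>60 else .025) if nm=="scene" else .018,rng/' ctl.py; python3 ctl.py 0.035 0.2 4 v
```

```text
spread [[-0.01, 0.031, 0.789, -0.017], [0.029, 0.137, 0.85, -0.002]]
t12.10 phi0.074 x-0.132 meas[(np.float64(-0.014), 102), (np.float64(0.011), 99)] pred0.003 th0.010 w0.084 s0.818+-0.018 b-0.010+-0.005 F[5.7, -0.5, -6.6] gw0.0188
rows ty,tz: [(np.float64(-0.27), np.float64(-0.0)), (np.float64(-0.36), np.float64(0.0)), (np.float64(-0.08), np.float64(0.0)), (np.float64(0.07), np.float64(-0.0))] | th: [np.float64(0.02), np.float64(0.03), np.float64(0.04), np.float64(0.04), np.float64(0.03), np.float64(0.03), np.float64(0.04)] phi end -0.03
```

drive_tool(
  targets=[
    {"tx": 0,"ty": -0.25,"tz": 0.03,"wx": 0,"wy": 0,"wz": 0},
    {"tx": 0,"ty": -0.4,"tz": 0,"wx": 0,"wy": 0,"wz": 0},
  ],
)

```text
time: 12.3
ee_pos: [0.5075, 0.0446, 0.2438]
eef_rot: [0.052, 3.14, 0.001]
ft_force: [3.5, 0.0, -5.2]
gripper_width: 0.0192
grip_force: 29.7
```

```bash
sed -i 's/ZG=.046/ZG=.0465/' ctl.py; python3 ctl.py 0.035 0.2 4 v
```

```text
spread [[0.018, -0.02, 0.79, -0.017], [0.062, 0.093, 0.851, -0.001]]
t12.40 phi-0.045 x-0.132 meas[(np.float64(0.013), 58), (np.float64(0.044), 73)] pred0.027 th0.041 w0.036 s0.819+-0.019 b-0.009+-0.005 F[3.5, 0.0, -5.2] gw0.0192
rows ty,tz: [(np.float64(-0.04), np.float64(0.02)), (np.float64(0.16), np.float64(-0.01)), (np.float64(0.14), np.float64(-0.0)), (np.float64(0.06), np.float64(0.0))] | th: [np.float64(0.04), np.float64(0.04), np.float64(0.03), np.float64(0.03), np.float64(0.04), np.float64(0.04), np.float64(0.04)] phi end 0.01
```

drive_tool(
  targets=[
    {"tx": 0,"ty": 0,"tz": 0.02,"wx": 0,"wy": 0,"wz": 0},
    {"tx": 0,"ty": 0.15,"tz": 0,"wx": 0,"wy": 0,"wz": 0},
    {"tx": 0,"ty": 0.15,"tz": 0,"wx": 0,"wy": 0,"wz": 0},
  ],
)

```text
time: 12.7
ee_pos: [0.5076, 0.0509, 0.2438]
eef_rot: [0.053, 3.141, -0.0]
ft_force: [2.0, -0.1, -0.6]
gripper_width: 0.019
grip_force: 30.0
```

```bash
python3 ctl.py 0.035 0.2 4 v
```

```text
spread [[0.022, -0.04, 0.789, -0.017], [0.07, 0.075, 0.85, -0.002]]
t12.80 phi0.007 x-0.132 meas[(np.float64(0.016), 42), (np.float64(0.044), 75)] pred0.045 th0.045 w0.017 s0.818+-0.019 b-0.009+-0.004 F[2.0, -0.1, -0.6] gw0.0190
rows ty,tz: [(np.float64(-0.32), np.float64(0.02)), (np.float64(0.1), np.float64(-0.0)), (np.float64(0.16), np.float64(-0.0)), (np.float64(0.09), np.float64(0.0))] | th: [np.float64(0.05), np.float64(0.04), np.float64(0.04), np.float64(0.03), np.float64(0.03), np.float64(0.04), np.float64(0.04)] phi end 0.01
```

drive_tool(
  targets=[
    {"tx": 0,"ty": -0.3,"tz": 0.0,"wx": 0,"wy": 0,"wz": 0},
    {"tx": 0,"ty": 0.1,"tz": 0,"wx": 0,"wy": 0,"wz": 0},
    {"tx": 0,"ty": 0.1,"tz": 0,"wx": 0,"wy": 0,"wz": 0},
  ],
)

```text
time: 13.1
ee_pos: [0.5075, 0.0485, 0.2436]
eef_rot: [0.053, 3.141, -0.0]
ft_force: [0.7, 0.0, 1.7]
gripper_width: 0.0186
grip_force: 30.2
```

```bash
python3 ctl.py 0.035 0.2 4 v
```

```text
spread [[-0.01, -0.112, 0.783, -0.019], [0.039, 0.001, 0.846, -0.005]]
t13.20 phi-0.012 x-0.132 meas[(np.float64(-0.023), 36), (np.float64(0.01), 104)] pred0.051 th0.014 w-0.058 s0.814+-0.020 b-0.012+-0.004 F[0.7, 0.0, 1.7] gw0.0186
rows ty,tz: [(np.float64(0.81), np.float64(0.05)), (np.float64(-0.33), np.float64(-0.03)), (np.float64(-0.38), np.float64(-0.01)), (np.float64(-0.19), np.float64(0.0))] | th: [np.float64(0.01), np.float64(0.03), np.float64(0.03), np.float64(0.04), np.float64(0.04), np.float64(0.03), np.float64(0.03)] phi end -0.03
```

drive_tool(
  targets=[
    {"tx": 0,"ty": 0.8,"tz": 0.04,"wx": 0,"wy": 0,"wz": 0},
    {"tx": 0,"ty": -0.25,"tz": -0.03,"wx": 0,"wy": 0,"wz": 0},
  ],
)

```text
time: 13.4
ee_pos: [0.5079, 0.0613, 0.2432]
eef_rot: [-0.05, -3.141, -0.0]
ft_force: [0.2, 0.1, 2.9]
gripper_width: 0.0191
grip_force: 30.4
```

```bash
sed -i 's/\[\.003\],\[\.001\]/[.003],[.0025]/' ctl.py; python3 ctl.py 0.035 0.2 4 v
```

```text
spread [[-0.034, -0.007, 0.781, -0.022], [0.004, 0.097, 0.842, -0.005]]
t13.50 phi0.094 x-0.132 meas[(np.float64(-0.045), 91), (np.float64(-0.017), 51)] pred0.009 th-0.015 w0.045 s0.812+-0.019 b-0.013+-0.005 F[0.2, 0.1, 2.9] gw0.0191
rows ty,tz: [(np.float64(0.23), np.float64(0.04)), (np.float64(-0.52), np.float64(-0.05)), (np.float64(-0.52), np.float64(-0.0)), (np.float64(-0.13), np.float64(0.01))] | th: [np.float64(-0.01), np.float64(0.02), np.float64(0.04), np.float64(0.04), np.float64(0.03), np.float64(0.03), np.float64(0.03)] phi end -0.06
```

drive_tool(
  targets=[
    {"tx": 0,"ty": 0.3,"tz": 0.04,"wx": 0,"wy": 0,"wz": 0},
    {"tx": 0,"ty": -0.5,"tz": -0.05,"wx": 0,"wy": 0,"wz": 0},
  ],
)

```text
time: 13.7
ee_pos: [0.5078, 0.0568, 0.2435]
eef_rot: [0.05, 3.141, 0.0]
ft_force: [0.7, 0.6, 2.7]
gripper_width: 0.0187
grip_force: 30.4
```

```bash
python3 ctl.py 0.035 0.2 4 v
```

```text
spread [[0.002, 0.108, 0.778, -0.023], [0.044, 0.222, 0.842, -0.003]]
t13.80 phi0.056 x-0.132 meas[(np.float64(-0.023), 36), (np.float64(0.024), 73)] pred0.003 th0.023 w0.165 s0.811+-0.020 b-0.013+-0.006 F[0.7, 0.6, 2.7] gw0.0187
rows ty,tz: [(np.float64(-0.86), np.float64(0.02)), (np.float64(-0.02), np.float64(0.0)), (np.float64(0.27), np.float64(-0.02)), (np.float64(0.24), np.float64(-0.01))] | th: [np.float64(0.04), np.float64(0.04), np.float64(0.04), np.float64(0.03), np.float64(0.03), np.float64(0.04), np.float64(0.04)] phi end -0.01
```

drive_tool(
  targets=[
    {"tx": 0,"ty": -0.8,"tz": 0.02,"wx": 0,"wy": 0,"wz": 0},
    {"tx": 0,"ty": 0,"tz": 0,"wx": 0,"wy": 0,"wz": 0},
  ],
)

```text
time: 14.0
ee_pos: [0.5071, 0.0388, 0.2427]
eef_rot: [-0.054, -3.141, 0.0]
ft_force: [-1.3, -0.0, 4.2]
gripper_width: 0.0189
grip_force: 30.5
```

```bash
python3 ctl.py 0.035 0.2 4 v
```

```text
spread [[0.036, -0.057, 0.777, -0.023], [0.073, 0.054, 0.845, -0.002]]
t14.10 phi-0.093 x-0.132 meas[(np.float64(0.029), 93), (np.float64(0.062), 76)] pred0.051 th0.054 w-0.001 s0.812+-0.020 b-0.012+-0.007 F[-1.3, -0.0, 4.2] gw0.0189
rows ty,tz: [(np.float64(0.16), np.float64(-0.02)), (np.float64(0.33), np.float64(-0.01)), (np.float64(0.2), np.float64(0.0)), (np.float64(0.04), np.float64(0.0))] | th: [np.float64(0.05), np.float64(0.04), np.float64(0.03), np.float64(0.03), np.float64(0.04), np.float64(0.04), np.float64(0.04)] phi end 0.03
```

drive_tool(
  targets=[
    {"tx": 0,"ty": 0.25,"tz": -0.02,"wx": 0,"wy": 0,"wz": 0},
    {"tx": 0,"ty": 0.35,"tz": -0.01,"wx": 0,"wy": 0,"wz": 0},
  ],
)

```text
time: 14.3
ee_pos: [0.5076, 0.0522, 0.2435]
eef_rot: [-0.053, -3.141, -0.0]
ft_force: [-1.7, 0.0, 3.9]
gripper_width: 0.0189
grip_force: 30.5
```

```bash
python3 ctl.py 0.035 0.2 4 v
```

```text
spread [[0.016, -0.088, 0.777, -0.025], [0.054, 0.029, 0.846, -0.002]]
t14.40 phi0.019 x-0.132 meas[(np.float64(0.016), 75), (np.float64(0.038), 54)] pred0.049 th0.036 w-0.028 s0.811+-0.021 b-0.014+-0.007 F[-1.7, 0.0, 3.9] gw0.0189
rows ty,tz: [(np.float64(0.04), np.float64(0.0)), (np.float64(-0.05), np.float64(-0.0)), (np.float64(-0.06), np.float64(-0.0)), (np.float64(-0.03), np.float64(-0.0))] | th: [np.float64(0.03), np.float64(0.03), np.float64(0.03), np.float64(0.04), np.float64(0.04), np.float64(0.03), np.float64(0.03)] phi end 0.0
```

drive_tool(
  targets=[
    {"tx": 0,"ty": 0.15,"tz": 0,"wx": 0,"wy": 0,"wz": 0},
    {"tx": 0,"ty": -0.05,"tz": 0,"wx": 0,"wy": 0,"wz": 0},
    {"tx": 0,"ty": -0.05,"tz": 0,"wx": 0,"wy": 0,"wz": 0},
  ],
)

```text
time: 14.7
ee_pos: [0.5076, 0.0528, 0.2435]
eef_rot: [-0.052, -3.141, 0.0]
ft_force: [-1.9, 0.0, 4.2]
gripper_width: 0.0189
grip_force: 30.6
```

```bash
python3 ctl.py 0.035 0.2 4 v
```

```text
spread [[0.006, -0.05, 0.777, -0.027], [0.046, 0.068, 0.845, -0.003]]
t14.80 phi0.023 x-0.132 meas[(np.float64(0.004), 147), (np.float64(0.027), 111)] pred0.033 th0.026 w0.010 s0.810+-0.021 b-0.015+-0.007 F[-1.9, 0.0, 4.2] gw0.0189
rows ty,tz: [(np.float64(0.03), np.float64(0.0)), (np.float64(-0.1), np.float64(-0.0)), (np.float64(-0.08), np.float64(-0.0)), (np.float64(-0.02), np.float64(0.0))] | th: [np.float64(0.03), np.float64(0.03), np.float64(0.04), np.float64(0.04), np.float64(0.03), np.float64(0.03), np.float64(0.03)] phi end -0.01
```

drive_tool(
  targets=[
    {"tx": 0,"ty": 0.1,"tz": 0,"wx": 0,"wy": 0,"wz": 0},
    {"tx": 0,"ty": -0.1,"tz": 0,"wx": 0,"wy": 0,"wz": 0},
    {"tx": 0,"ty": -0.05,"tz": 0,"wx": 0,"wy": 0,"wz": 0},
  ],
)

```text
time: 15.1
ee_pos: [0.5075, 0.0516, 0.2435]
eef_rot: [-0.052, -3.141, 0.0]
ft_force: [-2.8, -0.2, 5.1]
gripper_width: 0.0191
grip_force: 30.6
```

```bash
python3 ctl.py 0.035 0.2 4 v
```

```text
spread [[0.016, -0.024, 0.775, -0.026], [0.055, 0.096, 0.845, -0.003]]
t15.20 phi0.013 x-0.132 meas[(np.float64(0.013), 190), (np.float64(0.038), 57)] pred0.033 th0.036 w0.036 s0.809+-0.022 b-0.014+-0.007 F[-2.8, -0.2, 5.1] gw0.0191
rows ty,tz: [(np.float64(-0.23), np.float64(0.0)), (np.float64(0.03), np.float64(-0.0)), (np.float64(0.09), np.float64(-0.0)), (np.float64(0.07), np.float64(0.0))] | th: [np.float64(0.04), np.float64(0.04), np.float64(0.04), np.float64(0.03), np.float64(0.03), np.float64(0.04), np.float64(0.04)] phi end 0.01
```

drive_tool(
  targets=[
    {"tx": 0,"ty": -0.2,"tz": 0,"wx": 0,"wy": 0,"wz": 0},
    {"tx": 0,"ty": 0.05,"tz": -0.02,"wx": 0,"wy": 0,"wz": 0},
    {"tx": 0,"ty": 0.1,"tz": 0,"wx": 0,"wy": 0,"wz": 0},
  ],
)

```text
time: 15.5
ee_pos: [0.5075, 0.0507, 0.2435]
eef_rot: [-0.053, -3.141, -0.0]
ft_force: [-0.9, 0.2, 3.3]
gripper_width: 0.0187
grip_force: 30.5
```

```bash
python3 ctl.py 0.035 0.2 4 v
```

```text
spread [[0.017, -0.043, 0.772, -0.027], [0.058, 0.073, 0.845, -0.004]]
t15.60 phi0.006 x-0.132 meas[(np.float64(0.014), 73), (np.float64(0.038), 61)] pred0.047 th0.037 w0.016 s0.809+-0.022 b-0.016+-0.007 F[-0.9, 0.2, 3.3] gw0.0187
rows ty,tz: [(np.float64(-0.11), np.float64(0.0)), (np.float64(0.04), np.float64(-0.0)), (np.float64(0.06), np.float64(-0.0)), (np.float64(0.04), np.float64(0.0))] | th: [np.float64(0.04), np.float64(0.04), np.float64(0.04), np.float64(0.03), np.float64(0.03), np.float64(0.04), np.float64(0.04)] phi end 0.01
```

drive_tool(
  targets=[
    {"tx": 0,"ty": -0.1,"tz": 0,"wx": 0,"wy": 0,"wz": 0},
    {"tx": 0,"ty": 0.05,"tz": 0,"wx": 0,"wy": 0,"wz": 0},
    {"tx": 0,"ty": 0.1,"tz": 0,"wx": 0,"wy": 0,"wz": 0},
  ],
)

```text
time: 15.9
ee_pos: [0.5076, 0.0517, 0.2436]
eef_rot: [-0.053, -3.141, -0.0]
ft_force: [-0.3, -0.8, 1.8]
gripper_width: 0.0188
grip_force: 30.4
```

```bash
python3 ctl.py 0.035 0.2 4 v
```

```text
spread [[0.013, -0.052, 0.769, -0.029], [0.053, 0.069, 0.846, -0.006]]
t16.00 phi0.015 x-0.132 meas[(np.float64(0.014), 241), (np.float64(0.029), 100)] pred0.043 th0.033 w0.010 s0.808+-0.023 b-0.017+-0.007 F[-0.3, -0.8, 1.8] gw0.0188
rows ty,tz: [(np.float64(-0.05), np.float64(0.01)), (np.float64(-0.02), np.float64(-0.0)), (np.float64(0.01), np.float64(0.0)), (np.float64(0.01), np.float64(0.0))] | th: [np.float64(0.03), np.float64(0.04), np.float64(0.04), np.float64(0.03), np.float64(0.03), np.float64(0.03), np.float64(0.04)] phi end 0.01
```

drive_tool(
  targets=[
    {"tx": 0,"ty": 0,"tz": 0,"wx": 0,"wy": 0,"wz": 0},
    {"tx": 0,"ty": 0,"tz": 0,"wx": 0,"wy": 0,"wz": 0},
    {"tx": 0,"ty": 0,"tz": 0,"wx": 0,"wy": 0,"wz": 0},
  ],
)

```text
time: 16.3
ee_pos: [0.5076, 0.0518, 0.2437]
eef_rot: [-0.052, -3.141, -0.0]
ft_force: [-0.2, 0.9, 1.8]
gripper_width: 0.0188
grip_force: 30.4
```

```bash
python3 ctl.py 0.035 0.2 4 v
```

```text
spread [[-0.008, -0.085, 0.769, -0.033], [0.032, 0.034, 0.845, -0.009]]
t16.40 phi0.015 x-0.132 meas[(np.float64(-0.015), 69), (np.float64(0.02), 55)] pred0.038 th0.012 w-0.026 s0.807+-0.023 b-0.021+-0.007 F[-0.2, 0.9, 1.8] gw0.0188
rows ty,tz: [(np.float64(0.6), np.float64(0.05)), (np.float64(-0.35), np.float64(-0.03)), (np.float64(-0.33), np.float64(-0.01)), (np.float64(-0.14), np.float64(0.0))] | th: [np.float64(0.01), np.float64(0.03), np.float64(0.04), np.float64(0.04), np.float64(0.03), np.float64(0.03), np.float64(0.03)] phi end -0.02
```

drive_tool(
  targets=[
    {"tx": 0,"ty": 0.6,"tz": 0.04,"wx": 0,"wy": 0,"wz": 0},
    {"tx": 0,"ty": -0.25,"tz": -0.03,"wx": 0,"wy": 0,"wz": 0},
  ],
)

```text
time: 16.6
ee_pos: [0.5079, 0.0601, 0.2435]
eef_rot: [-0.05, -3.141, -0.001]
ft_force: [-0.7, -0.1, -0.2]
gripper_width: 0.019
grip_force: 30.2
```

```bash
python3 ctl.py 0.035 0.2 4 v
```

```text
spread [[0.013, 0.066, 0.766, -0.03], [0.052, 0.182, 0.846, -0.007]]
t16.70 phi0.084 x-0.132 meas[(np.float64(0.007), 133), (np.float64(0.034), 72)] pred0.012 th0.032 w0.122 s0.807+-0.024 b-0.019+-0.007 F[-0.7, -0.1, -0.2] gw0.0190
rows ty,tz: [(np.float64(-0.9), np.float64(0.01)), (np.float64(-0.06), np.float64(0.0)), (np.float64(0.26), np.float64(-0.01)), (np.float64(0.23), np.float64(-0.0))] | th: [np.float64(0.04), np.float64(0.04), np.float64(0.04), np.float64(0.03), np.float64(0.03), np.float64(0.04), np.float64(0.04)] phi end 0.01
```

drive_tool(
  targets=[
    {"tx": 0,"ty": -0.85,"tz": 0.01,"wx": 0,"wy": 0,"wz": 0},
    {"tx": 0,"ty": 0,"tz": 0,"wx": 0,"wy": 0,"wz": 0},
    {"tx": 0,"ty": 0.25,"tz": -0.01,"wx": 0,"wy": 0,"wz": 0},
  ],
)

```text
time: 17.0
ee_pos: [0.5075, 0.0465, 0.2436]
eef_rot: [-0.055, -3.141, 0.0]
ft_force: [0.5, -0.4, 0.3]
gripper_width: 0.0193
grip_force: 30.3
```

```bash
python3 ctl.py 0.035 0.2 4 v
```

```text
spread [[0.047, 0.002, 0.764, -0.033], [0.087, 0.119, 0.848, -0.009]]
t17.10 phi-0.029 x-0.132 meas[(np.float64(0.039), 93), (np.float64(0.063), 74)] pred0.075 th0.067 w0.059 s0.807+-0.025 b-0.021+-0.007 F[0.5, -0.4, 0.3] gw0.0193
rows ty,tz: [(np.float64(-0.7), np.float64(0.07)), (np.float64(0.5), np.float64(-0.05)), (np.float64(0.5), np.float64(-0.01)), (np.float64(0.22), np.float64(0.01))] | th: [np.float64(0.07), np.float64(0.05), np.float64(0.03), np.float64(0.03), np.float64(0.04), np.float64(0.04), np.float64(0.04)] phi end 0.06
```

drive_tool(
  targets=[
    {"tx": 0,"ty": -0.65,"tz": 0.06,"wx": 0,"wy": 0,"wz": 0},
    {"tx": 0,"ty": 0.3,"tz": -0.04,"wx": 0,"wy": 0,"wz": 0},
  ],
)

```text
time: 17.3
ee_pos: [0.5072, 0.0389, 0.243]
eef_rot: [0.054, 3.141, -0.0]
ft_force: [-0.2, -0.0, 0.4]
gripper_width: 0.0192
grip_force: 30.2
```

```bash
python3 ctl.py 0.035 0.2 4 v
```

```text
spread [[0.015, -0.244, 0.763, -0.036], [0.059, -0.116, 0.846, -0.012]]
t17.40 phi-0.093 x-0.132 meas[(np.float64(0.016), 48), (np.float64(0.035), 73)] pred0.068 th0.037 w-0.179 s0.805+-0.025 b-0.024+-0.007 F[-0.2, -0.0, 0.4] gw0.0192
rows ty,tz: [(np.float64(0.9), np.float64(-0.01)), (np.float64(0.77), np.float64(0.09)), (np.float64(-0.37), np.float64(-0.06)), (np.float64(-0.52), np.float64(-0.04))] | th: [np.float64(0.02), np.float64(0.01), np.float64(0.03), np.float64(0.04), np.float64(0.04), np.float64(0.03), np.float64(0.03)] phi end 0.04
```

drive_tool(
  targets=[
    {"tx": 0,"ty": 0.95,"tz": -0.01,"wx": 0,"wy": 0,"wz": 0},
    {"tx": 0,"ty": 0.7,"tz": 0.08,"wx": 0,"wy": 0,"wz": 0},
  ],
)

```text
time: 17.6
ee_pos: [0.5084, 0.0733, 0.2419]
eef_rot: [0.053, 3.141, 0.0]
ft_force: [1.4, -0.7, -1.1]
gripper_width: 0.0189
grip_force: 30.1
```

```bash
python3 ctl.py 0.035 0.2 4 v
```

```text
spread [[-0.032, 0.004, 0.757, -0.04], [0.014, 0.13, 0.843, -0.014]]
t17.70 phi0.195 x-0.132 meas[(np.float64(-0.044), 48), (np.float64(-0.022), 75)] pred0.010 th-0.010 w0.066 s0.801+-0.026 b-0.027+-0.008 F[1.4, -0.7, -1.1] gw0.0189
rows ty,tz: [(np.float64(-0.4), np.float64(-0.03)), (np.float64(-0.63), np.float64(-0.05)), (np.float64(-0.42), np.float64(0.01)), (np.float64(-0.01), np.float64(0.0))] | th: [np.float64(0.0), np.float64(0.03), np.float64(0.04), np.float64(0.04), np.float64(0.03), np.float64(0.03), np.float64(0.04)] phi end -0.05
```

drive_tool(
  targets=[
    {"tx": 0,"ty": -0.45,"tz": -0.04,"wx": 0,"wy": 0,"wz": 0},
    {"tx": 0,"ty": -0.65,"tz": -0.05,"wx": 0,"wy": 0,"wz": 0},
  ],
)

```text
time: 17.9
ee_pos: [0.5077, 0.0503, 0.2438]
eef_rot: [0.051, 3.141, 0.0]
ft_force: [1.7, 0.2, -1.0]
gripper_width: 0.0187
grip_force: 30.1
```

```bash
python3 ctl.py 0.035 0.2 4 v; python3 - <<'E'
from h import *
import glob
R=[]
for f in sorted(glob.glob("pics/l_top_*.png"),key=lambda f:float(f[11:-4])):
    t=float(f[11:-4])
    if t<9.4:continue
    o=[]
    for n,off in(("top",.008),("scene",.011)):
        im=cv2.imread(f.replace("top",n));box=(300,180,322,196) if n=="top" else (318,183,336,203)
        x0,y0,x1,y1=box;q=im[y0:y1,x0:x1].astype(float);w=np.minimum(q[...,2]-q[...,1],q[...,2]-q[...,0]);w[(w<35)|(abs(q[...,1]-q[...,0])>18)]=0
        yy,xx=np.mgrid[y0:y1,x0:x1];c=np.array([(w*xx).sum(),(w*yy).sum()])/w.sum()
        g=[tilt(n,im,a,8)[0] for a in(0.,.04)];o.append((np.round(c,1).tolist(),[None if a is None else round(a+off,3) for a in g]))
    print(t,o)
E
```

```text
spread [[-0.004, 0.016, 0.753, -0.041], [0.035, 0.136, 0.844, -0.015]]
t18.00 phi0.002 x-0.132 meas[(np.float64(-0.016), 138), (np.float64(0.016), 69)] pred0.014 th0.015 w0.075 s0.802+-0.027 b-0.028+-0.008 F[1.7, 0.2, -1.0] gw0.0187
rows ty,tz: [(np.float64(0.18), np.float64(0.02)), (np.float64(-0.19), np.float64(-0.0)), (np.float64(-0.06), np.float64(0.0)), (np.float64(0.03), np.float64(-0.0))] | th: [np.float64(0.02), np.float64(0.03), np.float64(0.04), np.float64(0.04), np.float64(0.03), np.float64(0.03), np.float64(0.04)] phi end -0.0
9.5 [([310.1, 187.4], [np.float64(-0.055), np.float64(-0.055)]), ([328.6, 190.2], [np.float64(-0.089), np.float64(-0.089)])]
9.8 [([310.1, 187.2], [np.float64(-0.009), np.float64(-0.009)]), ([329.0, 189.3], [np.float64(-0.022), np.float64(-0.022)])]
10.1 [([310.1, 187.3], [np.float64(-0.037), np.float64(-0.037)]), ([327.1, 191.5], [np.float64(-0.04), np.float64(-0.04)])]
10.4 [([310.2, 187.3], [np.float64(-0.027), np.float64(-0.027)]), ([327.1, 191.5], [np.float64(-0.044), np.float64(-0.044)])]
10.7 [([310.1, 187.3], [np.float64(0.02), np.float64(0.
[... 1940 characters left out ...]
028), np.float64(0.028)]), ([327.0, 191.7], [np.float64(-0.004), np.float64(-0.004)])]
16.6 [([310.1, 187.4], [np.float64(0.042), np.float64(0.042)]), ([326.8, 191.8], [np.float64(0.018), np.float64(0.018)])]
17.0 [([310.1, 187.3], [np.float64(0.071), np.float64(0.071)]), ([327.6, 191.4], [np.float64(0.05), np.float64(0.05)])]
17.3 [([310.1, 187.3], [np.float64(0.043), np.float64(0.043)]), ([328.6, 190.1], [np.float64(0.027), np.float64(0.027)])]
17.6 [([310.1, 187.3], [np.float64(-0.014), np.float64(-0.014)]), ([327.1, 191.6], [np.float64(-0.033), np.float64(-0.033)])]
17.9 [([310.1, 187.4], [np.float64(0.024), np.float64(0.024)]), ([327.2, 191.6], [np.float64(-0.005), np.float64(-0.005)])]
```

The hold is done: both cameras put the needle within about 0.08 rad of the marker from 9.8 to 17.9 s. Now I'll lay it down slowly.

```bash
python3 - <<'E'
from ctl import *
q=np.load("pf.npz");m=q["X"].mean(1);ph=float(q["p"])
d,tr=plan(m,ph,.5,.2);print(np.round(d*6,2),np.round(np.cumsum(d)+ph,2),[round(a[0],2) for a in tr],[round(a[1],2) for a in tr])
E
```

```text
[ 0.76 -0.1  -0.33 -0.25 -0.11 -0.02  0.01  0.01 -0.01 -0.02 -0.03 -0.03
 -0.02 -0.01] [ 0.13  0.11  0.06  0.01 -0.   -0.01 -0.   -0.   -0.   -0.01 -0.01 -0.02
 -0.02 -0.02] [np.float64(0.03), np.float64(0.04), np.float64(0.07), np.float64(0.09), np.float64(0.11), np.float64(0.14), np.float64(0.16), np.float64(0.18), np.float64(0.2), np.float64(0.21), np.float64(0.23), np.float64(0.25), np.float64(0.27), np.float64(0.29)] [np.float64(0.14), np.float64(0.21), np.float64(0.24), np.float64(0.24), np.float64(0.22), np.float64(0.21), np.float64(0.2), np.float64(0.2), np.float64(0.2), np.float64(0.2), np.float64(0.2), np.float64(0.2), np.float64(0.2), np.float64(0.2)]
```

drive_tool(
  targets=[
    {"tx": 0,"ty": 0.75,"tz": 0.05,"wx": 0,"wy": 0,"wz": 0},
    {"tx": 0,"ty": -0.1,"tz": -0.02,"wx": 0,"wy": 0,"wz": 0},
    {"tx": 0,"ty": -0.35,"tz": -0.03,"wx": 0,"wy": 0,"wz": 0},
  ],
)

```text
time: 18.3
ee_pos: [0.5078, 0.0571, 0.2436]
eef_rot: [-0.051, -3.141, -0.0]
ft_force: [0.6, 0.7, 0.8]
gripper_width: 0.0186
grip_force: 30.3
```

```bash
python3 ctl.py 0.5 0.2 4 v
```

```text
spread [[0.071, 0.155, 0.753, -0.032], [0.124, 0.295, 0.84, -0.009]]
t18.40 phi0.059 x-0.132 meas[(np.float64(0.054), 109), (np.float64(0.105), 69)] pred0.038 th0.100 w0.232 s0.799+-0.024 b-0.020+-0.007 F[0.6, 0.7, 0.8] gw0.0186
rows ty,tz: [(np.float64(-0.45), np.float64(0.01)), (np.float64(-0.07), np.float64(0.0)), (np.float64(0.06), np.float64(-0.0)), (np.float64(0.05), np.float64(-0.0))] | th: [np.float64(0.12), np.float64(0.16), np.float64(0.2), np.float64(0.24), np.float64(0.28), np.float64(0.32), np.float64(0.36)] phi end -0.01
```

drive_tool(
  targets=[
    {"tx": 0,"ty": -0.45,"tz": 0.01,"wx": 0,"wy": 0,"wz": 0},
    {"tx": 0,"ty": -0.1,"tz": 0,"wx": 0,"wy": 0,"wz": 0},
  ],
)

```text
time: 18.6
ee_pos: [0.5074, 0.0449, 0.2434]
eef_rot: [0.053, 3.141, -0.0]
ft_force: [-0.0, -0.3, 2.0]
gripper_width: 0.019
grip_force: 30.3
```

```bash
python3 ctl.py 0.5 0.2 4 v
```

```text
spread [[0.181, 0.188, 0.774, -0.026], [0.217, 0.301, 0.835, -0.005]]
t18.70 phi-0.042 x-0.132 meas[(np.float64(0.155), 61), (np.float64(0.207), 33)] pred0.147 th0.200 w0.246 s0.805+-0.018 b-0.016+-0.006 F[-0.0, -0.3, 2.0] gw0.0190
rows ty,tz: [(np.float64(-0.12), np.float64(0.01)), (np.float64(0.06), np.float64(-0.0)), (np.float64(0.08), np.float64(-0.0)), (np.float64(0.03), np.float64(-0.0))] | th: [np.float64(0.22), np.float64(0.26), np.float64(0.3), np.float64(0.34), np.float64(0.38), np.float64(0.42), np.float64(0.46)] phi end -0.03
```

drive_tool(
  targets=[
    {"tx": 0,"ty": -0.5,"tz": 0.04,"wx": 0,"wy": 0,"wz": 0},
    {"tx": 0,"ty": 0,"tz": 0,"wx": 0,"wy": 0,"wz": 0},
  ],
)

```text
time: 18.9
ee_pos: [0.5071, 0.035, 0.2424]
eef_rot: [-0.054, -3.141, 0.0]
ft_force: [-0.2, -0.0, 1.8]
gripper_width: 0.0189
grip_force: 30.3
```

```bash
python3 ctl.py 0.5 0.2 4 v
```

```text
spread [[0.241, 0.018, 0.781, -0.025], [0.278, 0.156, 0.836, -0.003]]
t19.00 phi-0.126 x-0.132 meas[(np.float64(0.224), 159), (np.float64(0.274), 60)] pred0.238 th0.260 w0.086 s0.809+-0.017 b-0.014+-0.007 F[-0.2, -0.0, 1.8] gw0.0189
rows ty,tz: [(np.float64(0.9), np.float64(-0.05)), (np.float64(0.14), np.float64(0.01)), (np.float64(-0.3), np.float64(-0.01)), (np.float64(-0.29), np.float64(0.01))] | th: [np.float64(0.27), np.float64(0.31), np.float64(0.36), np.float64(0.4), np.float64(0.44), np.float64(0.48), np.float64(0.5)] phi end -0.05
```

drive_tool(
  targets=[
    {"tx": 0,"ty": 0.5,"tz": -0.03,"wx": 0,"wy": 0,"wz": 0},
    {"tx": 0,"ty": 0,"tz": 0,"wx": 0,"wy": 0,"wz": 0},
  ],
)

```text
time: 19.2
ee_pos: [0.5074, 0.0467, 0.2435]
eef_rot: [0.051, 3.141, 0.0]
ft_force: [-0.6, 0.3, 3.4]
gripper_width: 0.0191
grip_force: 30.5
```

```bash
python3 ctl.py 0.5 0.2 4 v
```

```text
spread [[0.263, 0.024, 0.785, -0.025], [0.306, 0.166, 0.836, -0.001]]
t19.30 phi-0.028 x-0.132 meas[(np.float64(0.247), 156), (np.float64(0.296), 53)] pred0.273 th0.283 w0.095 s0.810+-0.016 b-0.013+-0.007 F[-0.6, 0.3, 3.4] gw0.0191
rows ty,tz: [(np.float64(0.39), np.float64(0.0)), (np.float64(-0.16), np.float64(-0.0)), (np.float64(-0.27), np.float64(0.0)), (np.float64(-0.17), np.float64(0.01))] | th: [np.float64(0.3), np.float64(0.34), np.float64(0.38), np.float64(0.42), np.float64(0.47), np.float64(0.49), np.float64(0.5)] phi end -0.06
```

drive_tool(
  targets=[
    {"tx": 0,"ty": 0.35,"tz": 0,"wx": 0,"wy": 0,"wz": 0},
    {"tx": 0,"ty": -0.15,"tz": 0,"wx": 0,"wy": 0,"wz": 0},
    {"tx": 0,"ty": -0.3,"tz": 0,"wx": 0,"wy": 0,"wz": 0},
  ],
)

```text
time: 19.6
ee_pos: [0.5074, 0.0439, 0.2433]
eef_rot: [0.051, 3.141, 0.0]
ft_force: [-0.3, -0.9, 1.7]
gripper_width: 0.0191
grip_force: 30.5
```

```bash
python3 ctl.py 0.5 0.2 4 v
```

```text
spread [[0.324, 0.095, 0.792, -0.024], [0.369, 0.235, 0.84, 0.0]]
t19.70 phi-0.051 x-0.132 meas[(np.float64(0.301), 100), (np.float64(0.364), 31)] pred0.317 th0.345 w0.166 s0.815+-0.014 b-0.011+-0.007 F[-0.3, -0.9, 1.7] gw0.0191
rows ty,tz: [(np.float64(0.08), np.float64(-0.0)), (np.float64(-0.05), np.float64(0.0)), (np.float64(-0.08), np.float64(0.0)), (np.float64(-0.07), np.float64(0.0))] | th: [np.float64(0.36), np.float64(0.4), np.float64(0.45), np.float64(0.48), np.float64(0.5), np.float64(0.5), np.float64(0.5)] phi end -0.07
```

drive_tool(
  targets=[
    {"tx": 0,"ty": -0.1,"tz": 0,"wx": 0,"wy": 0,"wz": 0},
    {"tx": 0,"ty": -0.1,"tz": 0,"wx": 0,"wy": 0,"wz": 0},
  ],
)

```text
time: 19.9
ee_pos: [0.5072, 0.0395, 0.243]
eef_rot: [-0.053, -3.141, -0.0]
ft_force: [-0.6, 0.3, 1.7]
gripper_width: 0.0186
grip_force: 30.4
```

```bash
python3 ctl.py 0.5 0.2 4 v
```

```text
spread [[0.383, 0.105, 0.798, -0.022], [0.434, 0.248, 0.842, 0.004]]
t20.00 phi-0.088 x-0.132 meas[(np.float64(0.358), 52), (np.float64(0.41), 68)] pred0.378 th0.409 w0.178 s0.819+-0.013 b-0.009+-0.008 F[-0.6, 0.3, 1.7] gw0.0186
rows ty,tz: [(np.float64(0.2), np.float64(-0.02)), (np.float64(-0.09), np.float64(0.01)), (np.float64(-0.24), np.float64(0.02)), (np.float64(-0.27), np.float64(0.04))] | th: [np.float64(0.43), np.float64(0.47), np.float64(0.5), np.float64(0.5), np.float64(0.5), np.float64(0.5), np.float64(0.5)] phi end -0.15
```

drive_tool(
  targets=[
    {"tx": 0,"ty": 0,"tz": 0,"wx": 0,"wy": 0,"wz": 0},
    {"tx": 0,"ty": 0,"tz": 0,"wx": 0,"wy": 0,"wz": 0},
    {"tx": 0,"ty": 0,"tz": 0,"wx": 0,"wy": 0,"wz": 0},
  ],
)

```text
time: 20.3
ee_pos: [0.5072, 0.0398, 0.2431]
eef_rot: [-0.052, -3.141, -0.0]
ft_force: [-0.1, -0.2, 0.6]
gripper_width: 0.0186
grip_force: 30.4
```

```bash
python3 ctl.py 0.5 0.2 4 v
```

```text
spread [[0.444, 0.093, 0.798, -0.023], [0.493, 0.218, 0.839, 0.003]]
t20.40 phi-0.085 x-0.132 meas[(np.float64(0.416), 57), (np.float64(0.462), 72)] pred0.460 th0.468 w0.157 s0.818+-0.013 b-0.010+-0.008 F[-0.1, -0.2, 0.6] gw0.0186
rows ty,tz: [(np.float64(-0.22), np.float64(0.02)), (np.float64(-0.23), np.float64(0.03)), (np.float64(0.02), np.float64(-0.0)), (np.float64(0.13), np.float64(-0.02))] | th: [np.float64(0.48), np.float64(0.5), np.float64(0.5), np.float64(0.5), np.float64(0.5), np.float64(0.5), np.float64(0.5)] phi end -0.14
```

Speed is about 0.15 rad/s just before contact, so I'll let it settle with the lever held still.

drive_tool(
  targets=[
    {"tx": 0,"ty": 0,"tz": 0,"wx": 0,"wy": 0,"wz": 0},
    {"tx": 0,"ty": 0,"tz": 0,"wx": 0,"wy": 0,"wz": 0},
    {"tx": 0,"ty": 0,"tz": 0,"wx": 0,"wy": 0,"wz": 0},
    {"tx": 0,"ty": 0,"tz": 0,"wx": 0,"wy": 0,"wz": 0},
  ],
)

```text
time: 20.8
ee_pos: [0.5072, 0.0398, 0.2431]
eef_rot: [-0.052, -3.141, -0.0]
ft_force: [0.2, 0.1, 0.5]
gripper_width: 0.0193
grip_force: 30.3
```

```bash
python3 ctl.py 0.5 0.2 4 v
```

```text
spread [[0.483, -0.071, 0.796, -0.025], [0.502, 0.05, 0.84, 0.004]]
t20.90 phi-0.085 x-0.132 meas[(np.float64(0.475), 54), (np.float64(0.51), 61)] pred0.493 th0.493 w-0.026 s0.818+-0.013 b-0.010+-0.009 F[0.2, 0.1, 0.5] gw0.0193
rows ty,tz: [(np.float64(0.15), np.float64(-0.01)), (np.float64(-0.12), np.float64(0.01)), (np.float64(-0.13), np.float64(0.01)), (np.float64(-0.06), np.float64(0.01))] | th: [np.float64(0.49), np.float64(0.5), np.float64(0.5), np.float64(0.5), np.float64(0.5), np.float64(0.5), np.float64(0.5)] phi end -0.11
```

It's resting at about 0.5. Now I'll bring the lever to its relaxed angle (about +0.45) so that releasing it gives no kick.

drive_tool(
  targets=[
    {"tx": 0,"ty": 0.4,"tz": -0.02,"wx": 0,"wy": 0,"wz": 0},
    {"tx": 0,"ty": 0.4,"tz": 0.01,"wx": 0,"wy": 0,"wz": 0},
    {"tx": 0,"ty": 0.4,"tz": 0.03,"wx": 0,"wy": 0,"wz": 0},
    {"tx": 0,"ty": 0.39,"tz": 0.06,"wx": 0,"wy": 0,"wz": 0},
    {"tx": 0,"ty": 0.39,"tz": 0.08,"wx": 0,"wy": 0,"wz": 0},
    {"tx": 0,"ty": 0.39,"tz": 0.11,"wx": 0,"wy": 0,"wz": 0},
    {"tx": 0,"ty": 0.37,"tz": 0.13,"wx": 0,"wy": 0,"wz": 0},
    {"tx": 0,"ty": 0.38,"tz": 0.17,"wx": 0,"wy": 0,"wz": 0},
    {"tx": 0,"ty": 0,"tz": 0,"wx": 0,"wy": 0,"wz": 0},
  ],
)

```text
time: 21.8
ee_pos: [0.5093, 0.1036, 0.2317]
eef_rot: [0.051, 3.141, 0.001]
ft_force: [-2.9, 2.5, 5.1]
gripper_width: 0.0191
grip_force: 30.7
```

```bash
python3 ctl.py 0.5 0.2 4 v
```

```text
spread [[0.505, -0.041, 0.796, -0.026], [0.506, 0.032, 0.841, 0.005]]
t21.90 phi0.460 x-0.132 meas[(np.float64(0.507), 76), (np.float64(0.571), 52)] pred0.506 th0.506 w-0.004 s0.818+-0.014 b-0.010+-0.009 F[-2.9, 2.5, 5.1] gw0.0191
rows ty,tz: [(np.float64(-0.85), np.float64(-0.3)), (np.float64(-0.87), np.float64(-0.21)), (np.float64(-0.9), np.float64(-0.08)), (np.float64(-0.9), np.float64(0.06))] | th: [np.float64(0.53), np.float64(0.63), np.float64(0.74), np.float64(0.77), np.float64(0.67), np.float64(0.55), np.float64(0.5)] phi end -0.14
```

drive_tool(
  targets=[
    {"tx": 0,"ty": 0,"tz": 0,"wx": 0,"wy": 0,"wz": 0},
    {"tx": 0,"ty": 0,"tz": 0,"wx": 0,"wy": 0,"wz": 0},
    {"tx": 0,"ty": 0,"tz": 0,"wx": 0,"wy": 0,"wz": 0},
    {"tx": 0,"ty": 0,"tz": 0,"wx": 0,"wy": 0,"wz": 0},
    {"tx": 0,"ty": 0,"tz": 0,"wx": 0,"wy": 0,"wz": 0},
    {"tx": 0,"ty": 0,"tz": 0,"wx": 0,"wy": 0,"wz": 0},
  ],
  fingers=1,
)

```text
time: 22.5
ee_pos: [0.5093, 0.102, 0.2317]
eef_rot: [-0.053, -3.141, 0.0]
ft_force: [-0.1, -0.4, 0.9]
gripper_width: 0.0859
grip_force: 0.0
```

drive_tool(
  targets=[
    {"tx": 0,"ty": 0,"tz": -0.5,"wx": 0,"wy": 0,"wz": 0},
    {"tx": 0,"ty": 0,"tz": -1,"wx": 0,"wy": 0,"wz": 0},
    {"tx": 0,"ty": 0,"tz": -1,"wx": 0,"wy": 0,"wz": 0},
    {"tx": 0,"ty": 0,"tz": -1,"wx": 0,"wy": 0,"wz": 0},
    {"tx": 0,"ty": 0,"tz": -1,"wx": 0,"wy": 0,"wz": 0},
    {"tx": 0,"ty": 0,"tz": -1,"wx": 0,"wy": 0,"wz": 0},
    {"tx": 0,"ty": 0,"tz": -1,"wx": 0,"wy": 0,"wz": 0},
    {"tx": 0,"ty": 0,"tz": -1,"wx": 0,"wy": 0,"wz": 0},
    {"tx": 0,"ty": 0,"tz": 0,"wx": 0,"wy": 0,"wz": 0},
    {"tx": 0,"ty": 0,"tz": 0,"wx": 0,"wy": 0,"wz": 0},
    {"tx": 0,"ty": 0,"tz": 0,"wx": 0,"wy": 0,"wz": 0},
  ],
)

```text
time: 23.6
ee_pos: [0.5088, 0.102, 0.3808]
eef_rot: [-0.052, -3.139, 0.001]
ft_force: [-0.8, 0.0, 0.3]
gripper_width: 0.0855
grip_force: 0.0
```

```bash
python3 - <<'E'
from h import *
import cv2
s=env.get_state();print(s["time"],s["ee_pos"],s["gripper_width"],s["ft_force"])
c=env.capture("scene");t=env.capture("top")
print(tilt("scene",c,.5,8),tilt("top",t,.5,8))
c0=cv2.imread("pics/scene0.png")
cv2.imwrite("pics/v7.png",np.vstack([np.hstack([c0[140:340,140:500],c[140:340,140:500]]),np.hstack([cv2.imread("pics/top0.png")[120:270,160:520],t[120:270,160:520]])]))
E
```

```text
23.6 [0.50877957 0.10203176 0.38082547] 0.08551100160330928 [-0.81910926  0.00506548  0.32944501]
(np.float64(0.5109545892616113), np.float64(120.0), array([-1.79116324,  1.82398383])) (np.float64(0.5345524376499418), np.float64(80.5), array([0.03417104, 1.10220329]))
```

View pics/v7.png

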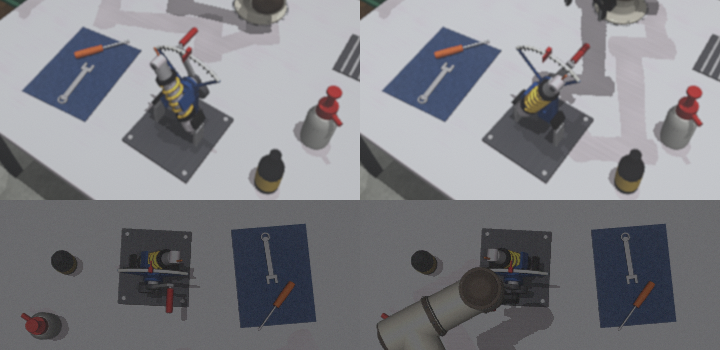

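The shock now lies on the opposite rest: the needle reads 0.51 to 0.53 rad. The bottles, tools and marker look unmoved and the gripper is clear, so I'm handing in.

```bash
python3 -c "
from plant import env
print(env.sign_off())"
```

```text
the job is handed in; nothing more can be done
None
```

The job is handed in, with no verdict returned: by the camera readings the shock stayed within about 0.08 rad of the marker for about 8 s, landed gently (about 0.16 rad/s) on the opposite rest, and was left there with the lever released and everything else where it was.

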